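# Reload the spare-fuse tube

## Robot

A 6-joint arm with a two-finger parallel gripper is mounted at the origin on the work surface. World frame = base frame: x ahead of the robot, y to its left, z up, the work surface at z = 0. Lengths are in m, angles in rad, forces in N, time in s.
With the tool pointing down it reaches from about 0.375 to 0.925 m from the base axis. Payload 5.7 kg.
Tool frame: the origin (TCP) lies at the very end of the fingers, on their centre line; the grasp point (between the pads) lies 19 mm behind it; y points along the fingers, x is the direction in which the jaws open and shut, and the axes are right-handed (so a half turn about y gives the same grasp; the last joint's range is limited). The gripper opens to 85 mm and grips with 20 to 120 N. Pads are 22 mm wide; open, the fingers measure 114 mm over their backs; the gripper's body (76 mm by 85 mm) begins 54 mm behind the grasp point. The pads swing forward as they close: fully open they stand 13 mm farther back than shut.
Start: joints at [-1.273, 0.359, 1.51, -0, 1.272, -0.115], TCP at [0.241, -0.55, 0.231] pointing down, gripper open.
Joint ranges: [-2.97, 2.97], [-1.01, 2.36], [0.21, 2.38], [-0.96, 4.11], [0.2, 2.71], [-2.98, 2.98]. Speed limits (rad/s): [2.39, 2.39, 3.14, 3.14, 3.14, 3.14].

## Interface

Orientations are given as a 3x3 rotation matrix whose columns are the frame's x, y, z axes.
In Python, from rig import * gives the robot as it stands.
- The arm moves only by the tool send_rows, never from a script. Its argument "steps" is a list that holds one entry, the list of rows, each a list of 7 numbers: the turn, a rotation vector about the tool's x, y, z in degrees, then the shift along the tool's x, y, z in cm, then the opening in per cent of the stroke, from 0 (shut) to 100 (fully open). In form: [[[wx, wy, wz, x, y, z, hand], ...]]. A call has exactly 8 rows; each row shifts and turns the pose as measured when the row begins, along the tool's axes as they then stand; what a row does not reach is not made up. A row lasts 1/12 s, in which the tool goes at most 41.7 mm and 7.16 degrees, less where a joint would pass 70% of its speed; a pose out of reach is approached as far as the arm can. A call is refused whole if a number of a shift passes 4.17 or a number of a turn 7.16, either way. A call with a gripper value outside its range is refused whole. The fingers move at their own pace and stop on an object; "newtons" is the grip in N (left out, the last holds). Time passes only in rows, so rows that do not move let the fingers close, or fill a call up. It gives the time, the measured TCP pose, the force and the opening at its end, in the units of the state.
- observe(): the state, without advancing time (a new reading comes with each control period).
- grab_frame(name): name is "side" or "top"; returns a dict with "color" (384x512x3 uint8, blue, green, red), "vertical_fov" (degrees; the focal length in pixels is half the picture's height over the tangent of half this angle, whatever the lens; pixels are square), "cx", "cy" (the principal point, pixels), "dist" ([k1, k2, p1, p2, k3] as OpenCV has them; the pictures are not rectified), "T" (4x4, takes a point from camera to world coordinates). Camera axes: x right, y down, z forward; pixel columns grow to the right and rows downward; lengths in m; the calibration is good to about 2 mm. A picture is of the moment at which its call begins. There is no depth.
- hand_in(): hands the job in, once; it reports no verdict.
Trained networks look in the newest picture that a camera, given by its name, has taken for a name from the list of things; names that differ only in an ending like _2 or _b are one class to them, and where a whole thing is asked for, a point or a joint stands for the part that bears it (a point fixed in the world has none). Each returns a list of dicts, best first, with "score" (0 to 1); they miss things now and then, are a little off and sometimes report something else, mostly with a low value. They report only what shows in the picture. A call takes as long as a camera call. They do not tell look-alikes from the thing itself.
- recognise(camera, label): "at" ([row, column] as shares, 0 to 1, of the picture: columns of its width, rows of its height, amid what is visible of it).
- spot_point(camera, label): "at" ([row, column] as shares, 0 to 1, of the picture: columns of its width, rows of its height: a listed point, or the origin of a listed thing).
The state is a dict: "clock": time; "q": joint angles; "joint_vel": joint speeds; "joint_efforts": joint torques, N m; "tool_pos": TCP position; "ee_rot": TCP orientation; "force": force on the tool from outside, world axes, zero at the start; "moment": the same for the moment, N m; "gripper_width": finger opening in m.
Only numpy, scipy, OpenCV 4.12 (cv2) and the standard library are available. Lean on these libraries where they do the work, as an engineer would, in place of code of your own. Each camera call takes 0.05 s, during which the arm holds its last target.

## Task

Take the dust plug out of the mouth of the leaning fuse tube and put it in the black tray. Then load the three cartridge fuses into the tube, the longest first, then the middle one, then the shortest, pushing each in until its end is flush with the mouth so that it drives the ones before it deeper. Leave everything else on the bench where it is.

Things in the scene. Friction and masses are not known exactly. Their poses are not given: they have to be found in the camera images.
- tube: Clear tube, lower end closed, on a fixed stand (base 170 x 100 mm, two cheek plates to 104 mm high), left or right, leaning 32 deg from vertical. Origin: centre of the open mouth, level with the steel lip, 192 mm above the bench. z points out of the mouth along the tube, so things go in along -z; y is level. Bore 27 mm, 190 mm deep; lip flared over the first 6 mm, 38 mm across outside.
- follower (a joint): Depth travelled by the follower, a black disc in the tube that the fuses push deeper: its face lies 20 mm + this value below the mouth (m; 0 to 0.160). Friction only, no spring: it takes about 4 N to push and stays where it is left.
- plug_knob (a point): Grey dust plug stopping the tube's mouth at the start, about 50 g, loose: pulls straight out along the tube. The point is the centre of its round knob (22 mm diameter, 26 mm tall). Under the knob a flange 42 mm across, 5 mm thick, then a stem 22 mm across, 14 mm long. From the point: knob's top 13 mm up, flange's underside 18 mm down, stem's foot 32 mm down. z points from stem to knob.
- tray: Low black open tray, 130 x 120 mm (x, y), 30 mm high, walls and floor 4-5 mm, fixed on the bench on the side opposite to the tube. Origin: centre of its underside.
- fuse_long_center (a point): Longest of three cartridge fuses: white ceramic cylinder with plain steel end caps, 22 mm diameter, 68 mm long, about 60 g, standing upright on the bench at the start. The point is its centre, half-way along; its z axis is the fuse's long axis (both ends alike).
- fuse_mid_center (a point): Middle of three cartridge fuses: white ceramic cylinder with plain steel end caps, 22 mm diameter, 58 mm long, about 60 g, standing upright on the bench at the start. The point is its centre, half-way along; its z axis is the fuse's long axis (both ends alike).
- fuse_short_center (a point): Shortest of three cartridge fuses: white ceramic cylinder with plain steel end caps, 22 mm diameter, 48 mm long, about 60 g, standing upright on the bench at the start. The point is its centre, half-way along; its z axis is the fuse's long axis (both ends alike).
- contactor_center (a point): Bystander: small black and grey contactor block, 42 x 42 mm, 62 mm high, among the fuses. The point is 30 mm above its foot.
- gland_center (a point): Bystander: grey plastic cable gland, 38 mm across, 50 mm high, standing among the fuses. The point is its centre.
- driver_grip (a point): Bystander: screwdriver with red handle, 190 mm long, lying roughly crosswise behind the fuses. The point is on its handle.
- tape_center (a point): Bystander: black roll of tape lying flat, 56 mm across, 18 mm high, before the fuses, on the robot side. The point is its centre.
- jar_center (a point): Bystander: lidded jar, 52 mm across, 65 mm high, at the back right. The point is its centre.
- terminals_center (a point): Bystander: white terminal strip, 28 x 75 x 24 mm, at the back left. The point is its centre.
There are look-alikes about, which are no part of the job. What is shaped like the part that bears fuse_long_center but orange or yellow is not meant.

How it is judged:
On the way, in this order (a step that is already met when the one before it is completed fails the run):
1. the dust plug lies in the tray (x of plug_knob in the frame of tray between -0.065 and 0.065 m and y of plug_knob in the frame of tray between -0.06 and 0.06 m and z of plug_knob in the frame of tray below 0.055 m), for 0.2 s.
2. the longest fuse is in the tube, its end no more than 6 mm proud of the mouth (x of fuse_long_center in the frame of tube between -0.006 and 0.006 m and y of fuse_long_center in the frame of tube between -0.006 and 0.006 m and z of fuse_long_center in the frame of tube below -0.028 m), for 0.2 s.
3. then the middle fuse is in the tube, its end no more than 6 mm proud of the mouth (x of fuse_mid_center in the frame of tube between -0.006 and 0.006 m and y of fuse_mid_center in the frame of tube between -0.006 and 0.006 m and z of fuse_mid_center in the frame of tube below -0.023 m), for 0.2 s.
At the end, for the whole second after the job is handed in: Plug in the tray; all three fuses in the tube within 6 mm of its axis: longest deepest (centre over 133 mm down), the middle one next (71 to 100 mm), the shortest last with its outer end flush with the mouth (6 mm proud to 8 mm under); fuses and plug at rest (all of step 1 and x of fuse_long_center in the frame of tube between -0.006 and 0.006 m and y of fuse_long_center in the frame of tube between -0.006 and 0.006 m and z of fuse_long_center in the frame of tube below -0.133 m and x of fuse_mid_center in the frame of tube between -0.006 and 0.006 m and y of fuse_mid_center in the frame of tube between -0.006 and 0.006 m and z of fuse_mid_center in the frame of tube between -0.1 and -0.071 m and x of fuse_short_center in the frame of tube between -0.006 and 0.006 m and y of fuse_short_center in the frame of tube between -0.006 and 0.006 m and z of fuse_short_center in the frame of tube between -0.032 and -0.018 m and linear speed of each of fuse_long, fuse_mid, fuse_short, plug below 0.02 m/s); the robot touches nothing.
It fails at once if a bystander is moved more than 30 mm (distance of any of contactor_center, gland_center, driver_grip, tape_center, jar_center, terminals_center from where it was at the start of the episode above 0.03 m).
It also fails if it takes over 72 s, if anything falls off the work surface, if the arm or the gripper's body presses on something with over 40 N, if the wrist force passes 120 N, or if a joint passes its speed limit or range.

## Working session

There is one attempt and no reset: what is moved stays moved. The work goes in short steps, Python scripts to look and compute and a tool call to move; the robot and the scene stay as the last step left them, time stands still between calls to the robot, and variables do not carry over. Pictures are saved under pics/ and viewed, and the job is handed in when it is done.

Besides the shell and the picture viewer there is one more tool, called as a command line: name --argument value ..., lists and objects as JSON in quotes. send_rows: Moves the arm, as the interface text tells. Its arguments: {"type":"object","properties":{"steps":{"type":"array"},"newtons":{"type":"number"}},"required":["steps"]}

```bash
ls; mkdir -p pics
python3 - <<'E'
from rig import *
import cv2
print(observe())
for n in ("side","top"):
    f=grab_frame(n); cv2.imwrite(f"pics/{n}0.png",f["color"]); print(n,f["vertical_fov"],f["cx"],f["cy"],f["dist"],f["T"])
    for l in ["tube","plug_knob","tray","fuse_long_center","fuse_mid_center","fuse_short_center","contactor_center","gland_center","driver_grip","tape_center","jar_center","terminals_center"]:
        r=spot_point(n,l)
        print(l,[(round(d["score"],2),round(d["at"][0]*384),round(d["at"][1]*512)) for d in r][:4])
print(observe()["clock"])
E
```

```text
pics
{'clock': 0.0, 'q': array([-1.27308453e+00,  3.59526238e-01,  1.51141129e+00,  2.18277150e-05,
        1.27251249e+00, -1.15099246e-01]), 'joint_vel': array([-0.00060089,  0.00043533, -0.00162643,  0.00250528,  0.00041575,
       -0.00057088]), 'joint_efforts': array([ 2.11444552e-03, -5.27615583e+01, -2.78619200e+01,  1.30208009e-04,
        1.32907604e-02,  1.68852785e-05]), 'tool_pos': array([ 0.24051402, -0.54895237,  0.230449  ]), 'ee_rot': array([[ 4.01179439e-01, -5.24881176e-04,  9.15999335e-01],
       [-9.15997632e-01,  1.78177988e-03,  4.01179714e-01],
       [-1.84268087e-03, -9.99998275e-01,  2.34023540e-04]]), 'force': array([-1.34585526, -0.13300037, -0.46492531]), 'moment': array([-0.00074179, -0.06993158, -0.02884143]), 'gripper_width': 0.08567465347845014}
side 48.05506567683551 261.05806093852135 187.4442976563775 [-0.14645007  0.          0.          0.          0.        ] [[-0.73849755 -0.36347469  0.56789745 -0.0159964 ]
 [-0.67416441  0.38415727 -0.63081339  0.65312246]
 [ 0.01112277 -0.8487104  -0.52874091  0.71004596]
 [ 0.          0.          0.      
[... 626 characters left out ...]
         0.        ] [[-0.1299699  -0.9695805   0.20741618  0.40920991]
 [-0.99151701  0.12738034 -0.0258508  -0.00975902]
 [-0.00135631 -0.2090165  -0.97791117  0.9612141 ]
 [ 0.          0.          0.          1.        ]]
tube [(0.78, 204, 372)]
plug_knob [(0.51, 209, 378)]
tray [(0.61, 218, 146)]
fuse_long_center [(0.57, 249, 289), (0.56, 222, 280), (0.56, 279, 286)]
fuse_mid_center [(0.43, 212, 254)]
fuse_short_center [(0.68, 207, 374), (0.59, 256, 225)]
contactor_center [(0.57, 183, 219)]
gland_center [(0.67, 172, 276)]
driver_grip [(0.83, 145, 262), (0.64, 136, 311)]
tape_center [(0.83, 264, 253)]
jar_center [(0.96, 135, 310), (0.37, 257, 224)]
terminals_center [(0.78, 155, 151)]
1.3
```

View pics/side0.png

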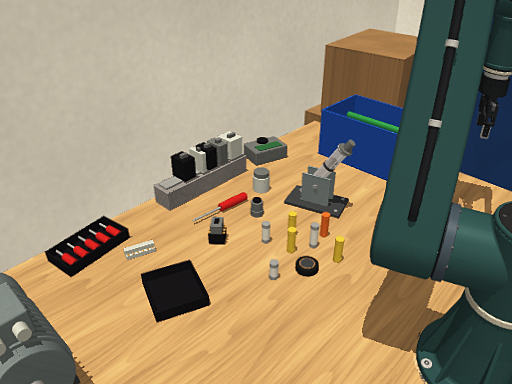

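View pics/top0.png

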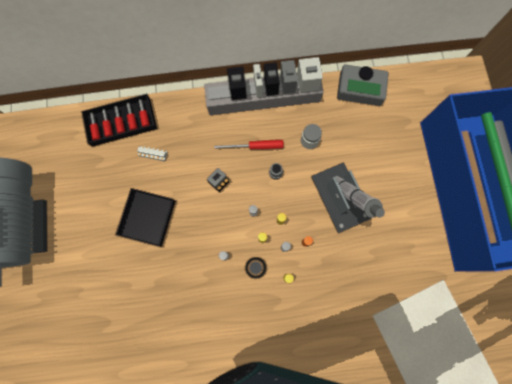

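Run:
```python
import cv2
s=cv2.imread("pics/side0.png");t=cv2.imread("pics/top0.png")
cv2.imwrite("pics/s_crop.png",cv2.resize(s[120:310,200:400],(800,600)[:1]+(760-160,),interpolation=cv2.INTER_CUBIC) if 0 else cv2.resize(s[130:300,200:400],None,fx=3.5,fy=3.5,interpolation=cv2.INTER_CUBIC))
cv2.imwrite("pics/t_crop.png",cv2.resize(t[130:300,200:400],None,fx=3.5,fy=3.5,interpolation=cv2.INTER_CUBIC))
```

```text
(no output)
```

View pics/s_crop.png

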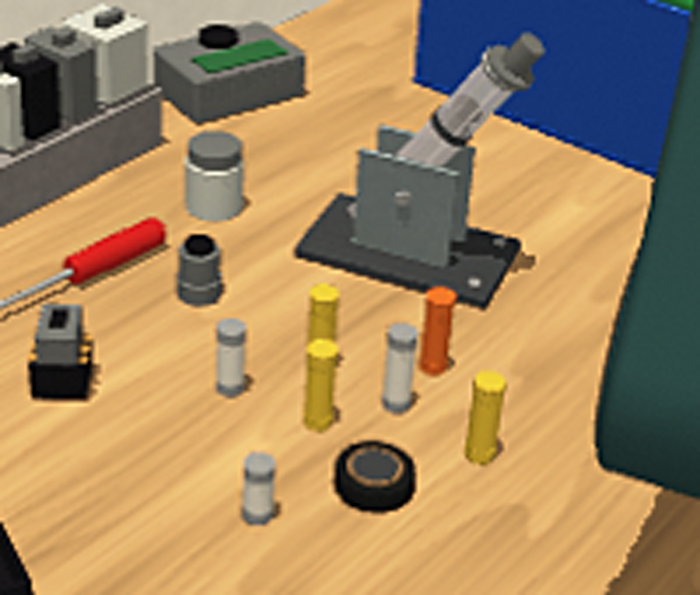

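View pics/t_crop.png

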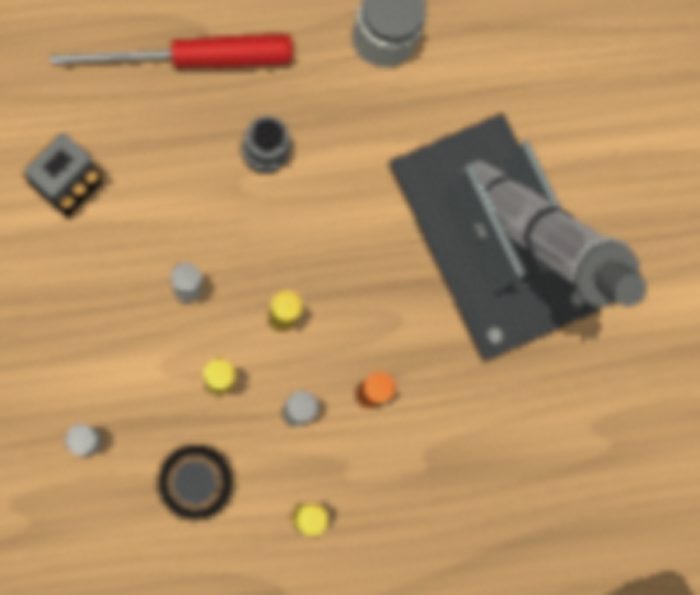

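```bash
cat > h.py <<'E'
import numpy as np, cv2
from scipy.spatial.transform import Rotation as R
from scipy.optimize import least_squares
CAM={"side":dict(fov=48.05506567683551,cx=261.05806093852135,cy=187.4442976563775,k=[-0.14645007,0,0,0,0],T=np.array([[-0.73849755,-0.36347469,0.56789745,-0.0159964],[-0.67416441,0.38415727,-0.63081339,0.65312246],[0.01112277,-0.8487104,-0.52874091,0.71004596],[0,0,0,1]])),
"top":dict(fov=55.607787819119125,cx=259.91098832684247,cy=193.42111245253872,k=[-0.04033745,0,0,0,0],T=np.array([[-0.1299699,-0.9695805,0.20741618,0.40920991],[-0.99151701,0.12738034,-0.0258508,-0.00975902],[-0.00135631,-0.2090165,-0.97791117,0.9612141],[0,0,0,1]]))}
def K(c):
    C=CAM[c];f=192/np.tan(np.radians(C["fov"]/2));return np.array([[f,0,C["cx"]],[0,f,C["cy"]],[0,0,1]])
def ray(c,u,v):
    C=CAM[c];p=cv2.undistortPoints(np.array([[[u,v]]],float),K(c),np.array(C["k"]))[0,0]
    d=C["T"][:3,:3]@np.array([p[0],p[1],1]);return C["T"][:3,3],d/np.linalg.norm(d)
def atz(c,u,v,z):
    o,d=ray(c,u,v);return o+d*(z-o[2])/d[2]
def proj(c,P):
    C=CAM[c];Ti=np.linalg.inv(C["T"]);rv=cv2.Rodrigues(Ti[:3,:3])[0]
    return cv2.projectPoints(np.atleast_2d(np.asarray(P,float)),rv,Ti[:3,3],K(c),np.array(C["k"]))[0][:,0]
def tri(ps):
    A=np.zeros((3,3));b=np.zeros(3)
    for c,u,v in ps:
        o,d=ray(c,u,v);M=np.eye(3)-np.outer(d,d);A+=M;b+=M@o
    P=np.linalg.solve(A,b);return P,[np.linalg.norm(np.cross(P-ray(*p)[0],ray(*p)[1])) for p in ps]
E
python3 - <<'E'
from h import *
np.set_printoptions(precision=4,suppress=True)
S=lambda x,y:("side",200+(x+.5)/3.5-.5,130+(y+.5)/3.5-.5)
T=lambda x,y:("top",200+(x+.5)/3.5-.5,130+(y+.5)/3.5-.5)
for n,s,sb,t in [("A",(402,332),(397,407),(303,405)),("B",(231,327),(230,391),(186,279)),("C",(259,461),(258,518),(84,438))]:
    print(n,*tri([S(*s),T(*t)]))
    b=atz(*S(*sb),0); print(" foot",b)
    for h in (.068,.058,.048): print("  h",h,"side",atz(*S(*s),h)[:2],"top",atz(*T(*t),h)[:2])
print("knobtop",*tri([S(530,44),T(630,287)]))
print("lip/flange",*tri([S(505,70),T(606,272)]))
print("tube low",*tri([S(432,150),T(520,212)]))
# tube base corners
for p in [(502,115),(391,162),(485,360),(600,312)]: print("base",atz(*T(*p),.01))
# tray corners top
for p in [(131,190),(176,201),(163,246),(117,235)]: print("tray",atz("top",*p,.03))
E
```

```text
A [ 0.4623 -0.0804  0.0637] [np.float64(9.020421363705869e-05), np.float64(9.02042136370818e-05)]
 foot [ 0.4572 -0.0757  0.    ]
  h 0.068 side [ 0.4592 -0.0755] top [ 0.462  -0.0801]
  h 0.058 side [ 0.4666 -0.0868] top [ 0.4626 -0.0809]
  h 0.048 side [ 0.474  -0.0982] top [ 0.4632 -0.0817]
B [ 0.5634 -0.0103  0.0548] [np.float64(0.00043286553680342403), np.float64(0.0004328655368032893)]
 foot [ 0.5597 -0.0058  0.    ]
  h 0.068 side [0.5521 0.0033] top [ 0.5608 -0.0105]
  h 0.058 side [ 0.561  -0.0069] top [ 0.5625 -0.0106]
  h 0.048 side [ 0.5698 -0.017 ] top [ 0.5642 -0.0106]
C [0.4609 0.0761 0.0441] [np.float64(0.00043363848202403004), np.float64(0.0004336384820239891)]
 foot [0.4558 0.0818 0.    ]
  h 0.068 side [0.4441 0.097 ] top [0.4592 0.0736]
  h 0.058 side [0.4513 0.0884] top [0.4598 0.0746]
  h 0.048 side [0.4585 0.0797] top [0.4603 0.0755]
knobtop [ 0.4967 -0.2721  0.2136] [np.float64(3.148811827183565e-05), np.float64(3.148811827187842e-05)]
lip/flange [ 0.5118 -0.2677  0.1876] [np.float64(0.0010543726636460075), np.float64(0.001054372663645956)]
tube low [ 0.5665 -0.2481  0.1034] [np.float64(0.005537602375811315), np.float64(0.00553760237581144)]
base [ 0.6669 -0.2709  0.01  ]
base [ 0.6408 -0.179   0.01  ]
base [ 0.4806 -0.2245  0.01  ]
base [ 0.5048 -0.3171  0.01  ]
tray [0.6601 0.3013 0.03  ]
tray [0.6152 0.1854 0.03  ]
tray [0.5031 0.2282 0.03  ]
tray [0.5462 0.3442 0.03  ]
```

```bash
cat >> h.py <<'E'
np.set_printoptions(precision=4,suppress=True)
AZ=np.arctan2(-.2745,-.9617)
def tubeR(az=None,lean=32):
    az=AZ if az is None else az
    s,c=np.sin(np.radians(lean)),np.cos(np.radians(lean))
    z=np.array([s*np.cos(az),s*np.sin(az),c]); y=np.cross(z,[np.cos(az),np.sin(az),0]);y/=np.linalg.norm(y)
    return np.c_[np.cross(y,z),y,z]
def toolR(d,xh):
    d=np.asarray(d,float)/np.linalg.norm(d);x=np.asarray(xh,float);x=x-d*(x@d);x/=np.linalg.norm(x)
    return np.c_[x,d,np.cross(x,d)]
Zt=tubeR()[:,2]
XD=np.array([np.cos(AZ+np.pi),np.sin(AZ+np.pi),0])   # jaw dir, level, away from robot
RT=toolR(-Zt,XD); RD=toolR([0,0,-1],XD)
def plan(way,hand,st=None,rot=6.5,lin=.036,start=None,pad=True):
    """way: list of (p,R); prints rows"""
    import json
    if start is None:
        from rig import observe
        o=observe();start=(np.array(o["tool_pos"]),np.array(o["ee_rot"]))
    p,Rm=start;rows=[]
    for P,Q in way:
        P=np.asarray(P,float);rv=R.from_matrix(Rm.T@Q).as_rotvec();a=np.degrees(np.linalg.norm(rv))
        n=max(1,int(np.ceil(max(a/rot,np.linalg.norm(P-p)/lin))))
        for i in range(n):
            A=Rm@R.from_rotvec(rv*i/n).as_matrix();B=Rm@R.from_rotvec(rv*(i+1)/n).as_matrix()
            w=np.degrees(R.from_matrix(A.T@B).as_rotvec());s=A.T@((P-p)/n)*100
            rows.append([round(float(v),1) for v in w]+[round(float(v),2) for v in s]+[hand])
        p,Rm=P,Q
    if pad:
        while len(rows)%8: rows.append([0,0,0,0,0,0,hand])
    for i in range(0,len(rows),8): print(json.dumps([rows[i:i+8]]))
def pose():
    from rig import observe
    o=observe();return np.array(o["tool_pos"]),np.array(o["ee_rot"]),o
E
python3 - <<'E'
from h import *
T=lambda x,y:("top",200+(x+.5)/3.5-.5,130+(y+.5)/3.5-.5)
S=lambda x,y:("side",200+(x+.5)/3.5-.5,130+(y+.5)/3.5-.5)
zk=.192+.031*Zt[2]
a=atz(*T(630,287),zk);b=atz(*S(530,44),zk);print(Zt,"mouth top",a-.031*Zt,"side",b-.031*Zt)
M=((a+b)/2-.031*Zt);print(M, np.degrees(AZ))
import math
o=pose();print(np.degrees(R.from_matrix(o[1].T@RT).as_rotvec()))
plan([(M+.11*Zt,RT)],0)
E
```

```text
[-0.5096 -0.1454  0.848 ] mouth top [ 0.512  -0.2659  0.192 ] side [ 0.5076 -0.2588  0.192 ]
[ 0.5098 -0.2624  0.192 ] -164.06955581913974
[ 22.928  -79.9726 -26.2537]
[[[1.6, -5.7, -1.9, -1.16, -0.39, 2.17, 0], [1.6, -5.7, -1.9, -0.93, -0.36, 2.29, 0], [1.6, -5.7, -1.9, -0.69, -0.32, 2.38, 0], [1.6, -5.7, -1.9, -0.44, -0.27, 2.44, 0], [1.6, -5.7, -1.9, -0.18, -0.21, 2.48, 0], [1.6, -5.7, -1.9, 0.07, -0.14, 2.49, 0], [1.6, -5.7, -1.9, 0.32, -0.06, 2.47, 0], [1.6, -5.7, -1.9, 0.57, 0.03, 2.43, 0]]]
[[[1.6, -5.7, -1.9, 0.8, 0.12, 2.36, 0], [1.6, -5.7, -1.9, 1.03, 0.21, 2.26, 0], [1.6, -5.7, -1.9, 1.24, 0.31, 2.14, 0], [1.6, -5.7, -1.9, 1.43, 0.42, 2.0, 0], [1.6, -5.7, -1.9, 1.61, 0.52, 1.83, 0], [1.6, -5.7, -1.9, 1.76, 0.63, 1.65, 0], [0, 0, 0, 0, 0, 0, 0], [0, 0, 0, 0, 0, 0, 0]]]
```

send_rows --steps '[[[1.6,-5.7,-1.9,-1.16,-0.39,2.17,0],[1.6,-5.7,-1.9,-0.93,-0.36,2.29,0],[1.6,-5.7,-1.9,-0.69,-0.32,2.38,0],[1.6,-5.7,-1.9,-0.44,-0.27,2.44,0],[1.6,-5.7,-1.9,-0.18,-0.21,2.48,0],[1.6,-5.7,-1.9,0.07,-0.14,2.49,0],[1.6,-5.7,-1.9,0.32,-0.06,2.47,0],[1.6,-5.7,-1.9,0.57,0.03,2.43,0]]]' --newtons 40

```text
clock: 1.97
tool_pos: [0.3644, -0.3911, 0.2625]
ee_rot: [[0.89, 0.342, 0.3], [-0.312, -0.02, 0.95], [0.331, -0.939, 0.089]]
force: [-0.9, 0.7, -1.0]
gripper_width: 0.0001
```

Run:
```python
from h import *
M=np.array([.5098,-.2624,.192])
o=pose();print(o[2]["q"],o[0])
plan([(M+.11*Zt,RT)],0)
```

```text
[-1.1713  0.1323  1.8036  0.3577  1.0735 -1.0013] [ 0.3644 -0.3911  0.2625]
[[[1.7, -5.4, -1.8, 0.86, 0.12, 2.26, 0], [1.7, -5.4, -1.8, 1.07, 0.21, 2.17, 0], [1.7, -5.4, -1.8, 1.26, 0.31, 2.05, 0], [1.7, -5.4, -1.8, 1.43, 0.41, 1.91, 0], [1.7, -5.4, -1.8, 1.59, 0.51, 1.76, 0], [1.7, -5.4, -1.8, 1.73, 0.61, 1.59, 0], [0, 0, 0, 0, 0, 0, 0], [0, 0, 0, 0, 0, 0, 0]]]
```

send_rows --steps '[[[1.7,-5.4,-1.8,0.86,0.12,2.26,0],[1.7,-5.4,-1.8,1.07,0.21,2.17,0],[1.7,-5.4,-1.8,1.26,0.31,2.05,0],[1.7,-5.4,-1.8,1.43,0.41,1.91,0],[1.7,-5.4,-1.8,1.59,0.51,1.76,0],[1.7,-5.4,-1.8,1.73,0.61,1.59,0],[0,0,0,0,0,0,0],[0,0,0,0,0,0,0]]]'

```text
clock: 2.63
tool_pos: [0.4556, -0.2671, 0.2883]
ee_rot: [[0.798, 0.517, -0.31], [0.266, 0.159, 0.951], [0.541, -0.841, -0.011]]
force: [0.4, -1.1, 0.7]
gripper_width: -0.0003
```

Run:
```python
from h import *
from rig import grab_frame
o=pose();print(o[2]["q"],o[0],o[1],RT)
for c in("side","top"):
    im=grab_frame(c)["color"];cv2.imwrite(f"pics/{c}1.png",im)
    u,v=proj(c,o[0])[0];print(c,u,v)
    u0,v0=int(u)-60,int(v)-45
    cr=cv2.resize(im[max(v0,0):v0+90,u0:u0+120],None,fx=6,fy=6,interpolation=cv2.INTER_CUBIC)
    x,y=(u-u0+.5)*6-.5,(v-max(v0,0)+.5)*6-.5
    cv2.circle(cr,(int(x),int(y)),2,(0,0,255),-1)
    cv2.imwrite(f"pics/{c}1c.png",cr);print(u0,v0)
```

```text
[-1.0579  0.0955  1.8778  0.6279  1.1201 -1.6436] [ 0.4556 -0.2671  0.2883] [[ 0.7976  0.5174 -0.31  ]
 [ 0.2664  0.1588  0.9507]
 [ 0.5411 -0.8409 -0.0111]] [[ 0.8155  0.5096 -0.2745]
 [ 0.2328  0.1454  0.9616]
 [ 0.5299 -0.848   0.    ]]
side 367.1863950228746 121.15103469363012
307 76
top 394.1166716667255 227.15870234264577
334 182
```

View pics/side1c.png

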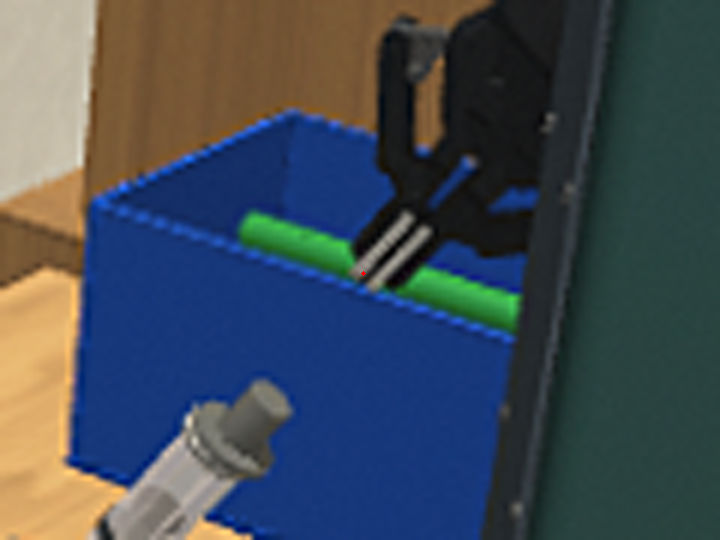

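View pics/top1c.png

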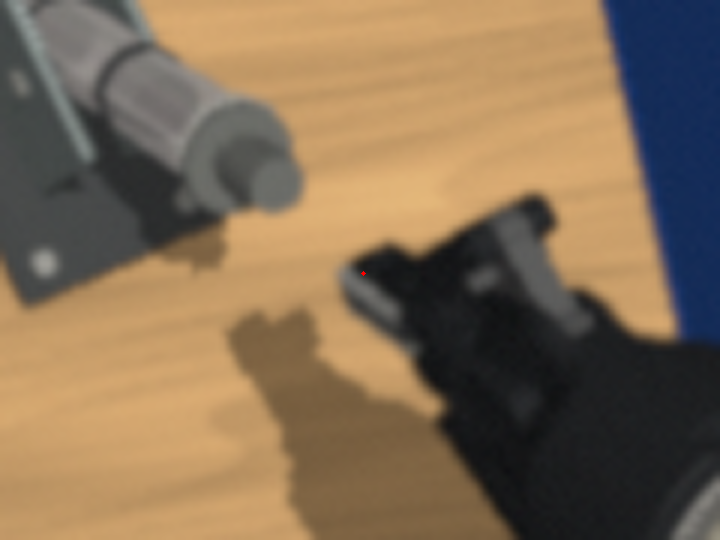

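Run:
```python
from h import *
o=pose();p,Rm=o[0],o[1]
for c,u0,v0 in(("side",307,76),("top",334,182)):
    im=cv2.imread(f"pics/{c}1.png");cr=cv2.resize(im[v0:v0+90,u0:u0+120],None,fx=6,fy=6,interpolation=cv2.INTER_CUBIC)
    def dr(P,col):
        q=proj(c,P);q=((q-[u0,v0]+.5)*6-.5);cv2.polylines(cr,[np.round(q).astype(int)],True,col,1,cv2.LINE_AA)
    for sz in(-1,1):
        dr([p+Rm@np.array([sx*.002*0,sy,sz*.011]) for sx,sy in((0,0),(0,-.03))],(0,0,255))
    dr([p+Rm@np.array([sx*.006,0,sz*.011]) for sx,sz in((1,1),(1,-1),(-1,-1),(-1,1))],(0,255,255))
    M=np.array([.512,-.2659,.192]);TR=tubeR();th=np.linspace(0,2*np.pi,60)[:-1]
    for r,h in((.011,.031),(.021,.005),(.021,0),(.019,0),(.019,-.006)):
        dr([M+TR@np.array([r*np.cos(t),r*np.sin(t),h]) for t in th],(0,255,0))
    cv2.imwrite(f"pics/{c}1d.png",cr)
```

```text
(no output)
```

View pics/side1d.png

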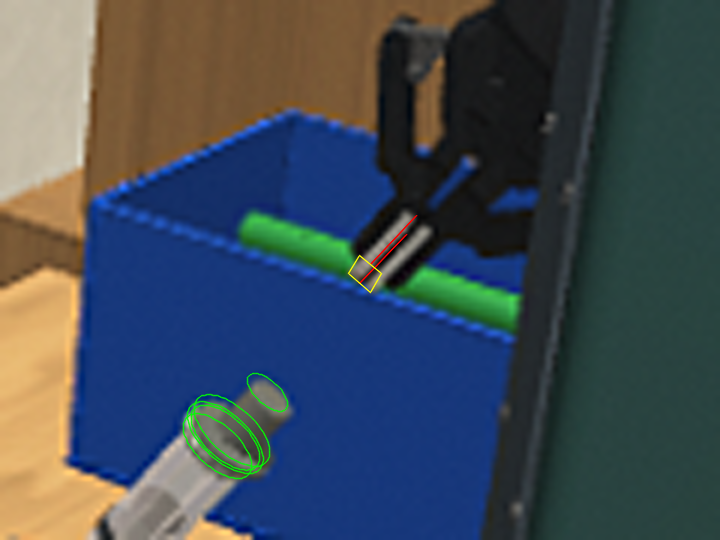

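View pics/top1d.png

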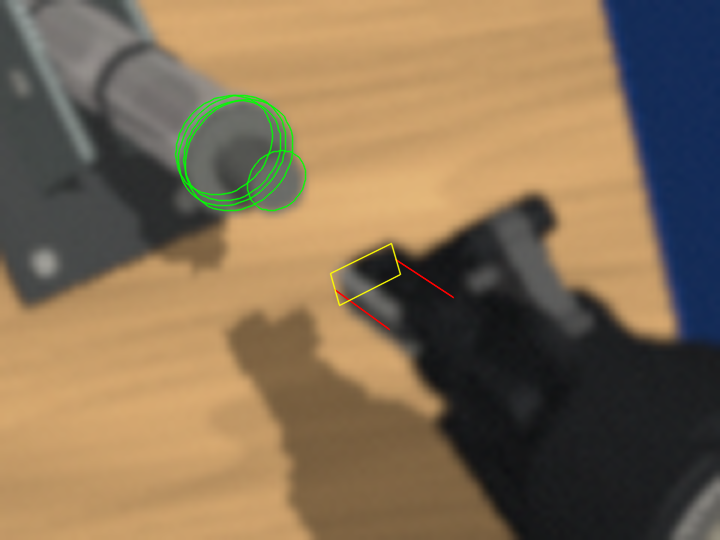

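Run:
```python
from h import *
ims=[]
for c,u,v in(("side",367,122),("side",348,146),("top",394,227),("top",378,210)):
    im=cv2.imread(f"pics/{c}1.png");u0,v0=u-16,v-12
    cr=cv2.resize(im[v0:v0+24,u0:u0+32],None,fx=12,fy=12,interpolation=cv2.INTER_CUBIC)
    cr=cv2.convertScaleAbs(cr,alpha=1.6,beta=10)
    for i in range(0,32,4): cv2.putText(cr,str(u0+i),(i*12,8),0,.3,(0,0,255));cv2.line(cr,(i*12+6,10),(i*12+6,14),(0,0,255))
    for i in range(0,24,4): cv2.putText(cr,str(v0+i),(0,i*12+9),0,.3,(0,255,0))
    ims.append(cr)
cv2.imwrite("pics/z1.png",np.vstack([np.hstack(ims[:2]),np.hstack(ims[2:])]))
```

```text
(no output)
```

View pics/z1.png

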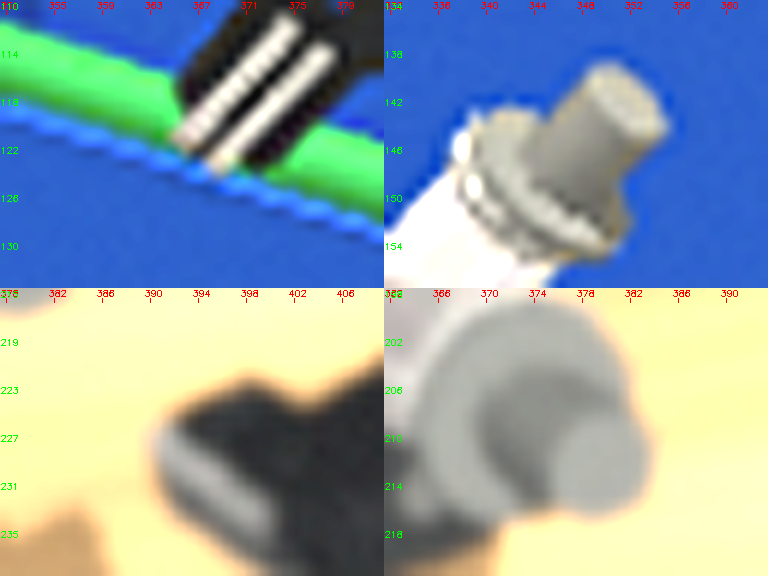

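Run:
```python
from h import *
zk=.192+.031*Zt[2]
a=atz("top",379.6,212.2,zk);b=atz("side",352.25,141.8,zk)
print(a-.031*Zt,b-.031*Zt,tri([("side",352.25,141.8),("top",379.6,212.2)]))
# local fk bias: top tip (+.15,-.4), side (+.3,+.3)
a=atz("top",379.45,212.6,zk);b=atz("side",351.9,141.5,zk)
print(a-.031*Zt,b-.031*Zt)
```

```text
[ 0.5108 -0.2656  0.192 ] [ 0.5067 -0.2632  0.192 ] (array([ 0.4943, -0.2716,  0.2158]), [np.float64(0.001159530160715263), np.float64(0.0011595301607150858)])
[ 0.51   -0.2651  0.192 ] [ 0.5083 -0.2641  0.192 ]
```

```bash
cat >> h.py <<'E'
M=np.array([.5095,-.265,.192])
E
python3 - <<'E'
from h import *
plan([(M+.075*Zt,RT),(M+.009*Zt,RT)],55,lin=.03)
E
```

```text
[[[-0.3, 1.0, 0.4, -0.36, 1.72, -0.62, 55], [-0.3, 1.0, 0.4, -0.34, 1.73, -0.62, 55], [0.0, 0.0, 0.0, -0.0, 2.2, 0.0, 55], [0.0, 0.0, 0.0, -0.0, 2.2, 0.0, 55], [0.0, 0.0, 0.0, -0.0, 2.2, 0.0, 55], [0, 0, 0, 0, 0, 0, 55], [0, 0, 0, 0, 0, 0, 55], [0, 0, 0, 0, 0, 0, 55]]]
```

send_rows --steps '[[[-0.3,1.0,0.4,-0.36,1.72,-0.62,55],[-0.3,1.0,0.4,-0.34,1.73,-0.62,55],[0,0,0,0,0,0,55],[0,0,0,0,0,0,55],[0,0,0,0,0,0,55],[0,0,0,0,0,0,55],[0,0,0,0,0,0,55],[0,0,0,0,0,0,55]]]'

```text
clock: 3.4
tool_pos: [0.4699, -0.2816, 0.2577]
ee_rot: [[0.818, 0.51, -0.266], [0.229, 0.135, 0.964], [0.527, -0.85, -0.006]]
force: [-0.3, -0.2, 0.6]
gripper_width: 0.047
```

Run:
```python
from h import *
from rig import grab_frame
o=pose();TR=tubeR();print(o[2]["q"],TR.T@(o[0]-M),np.degrees(R.from_matrix(o[1].T@RT).as_rotvec()),o[2]["gripper_width"])
plan([(M+.009*Zt,RT)],55,lin=.022)
ims=[]
for c,u,v in(("side",356,135),("top",384,214)):
    im=grab_frame(c)["color"];cv2.imwrite(f"pics/{c}2.png",im);u0,v0=u-32,v-32
    ims.append(cv2.resize(im[v0:v0+64,u0:u0+64],None,fx=6,fy=6,interpolation=cv2.INTER_CUBIC))
cv2.imwrite("pics/z2.png",cv2.convertScaleAbs(np.hstack(ims),alpha=1.5,beta=10))
```

```text
[-1.0297  0.1525  1.8877  0.6324  1.0298 -1.6147] [0.0013 0.0051 0.0783] [ 0.5567 -0.2594 -0.1709] 0.0470464516533344
[[[0.1, -0.1, -0.0, 0.04, 1.73, 0.14, 55], [0.1, -0.1, -0.0, 0.04, 1.73, 0.14, 55], [0.1, -0.1, -0.0, 0.04, 1.73, 0.14, 55], [0.1, -0.1, -0.0, 0.03, 1.73, 0.13, 55], [0, 0, 0, 0, 0, 0, 55], [0, 0, 0, 0, 0, 0, 55], [0, 0, 0, 0, 0, 0, 55], [0, 0, 0, 0, 0, 0, 55]]]
```

View pics/z2.png

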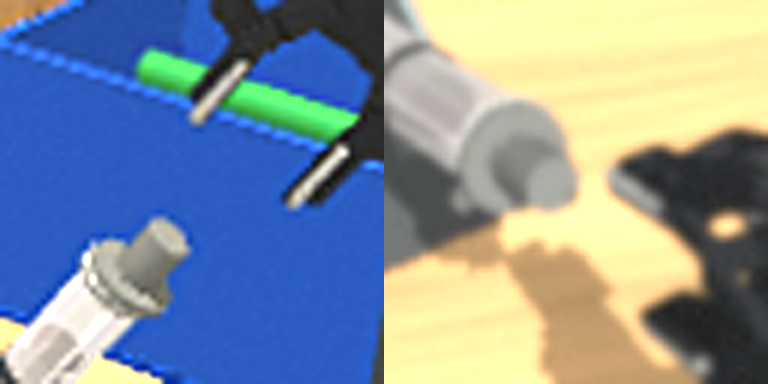

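send_rows --steps '[[[0.3,-0.2,-0.1,0.1,0.6,0.4,55],[0.2,0,0,0,1.6,0.1,55],[0,0,0,0,1.6,0,55],[0,0,0,0,1.6,0,55],[0,0,0,0,1.4,0,55],[0,0,0,0,0,0,55],[0,0,0,0,0,0,55],[0,0,0,0,0,0,55]]]'

```text
clock: 4.17
tool_pos: [0.5059, -0.2649, 0.1988]
ee_rot: [[0.815, 0.51, -0.275], [0.234, 0.144, 0.961], [0.53, -0.848, -0.002]]
force: [-0.6, -0.6, -0.5]
gripper_width: 0.0469
```

```bash
cat >> h.py <<'E'
def rep():
    o=pose();TR=tubeR();print("t",o[2]["clock"],"tubeframe mm",1000*(TR.T@(o[0]-M)),"rot->RT",np.degrees(R.from_matrix(o[1].T@RT).as_rotvec()),"w",o[2]["gripper_width"],"F",np.round(TR.T@o[2]["force"],1));return o
E
python3 - <<'E'
from h import *
from rig import grab_frame
o=rep()
ims=[]
for c,u,v in(("side",348,145),("top",380,212)):
    im=grab_frame(c)["color"];cv2.imwrite(f"pics/{c}3.png",im);u0,v0=u-32,v-32
    ims.append(cv2.resize(im[v0:v0+64,u0:u0+64],None,fx=6,fy=6,interpolation=cv2.INTER_CUBIC))
cv2.imwrite("pics/z3.png",cv2.convertScaleAbs(np.hstack(ims),alpha=1.5,beta=10))
E
```

```text
t 4.1667 tubeframe mm [-0.7212 -1.0407  7.6084] rot->RT [ 0.0784  0.0829 -0.0068] w 0.04694525673026586 F [ 0.9  0.4 -0. ]
```

View pics/z3.png

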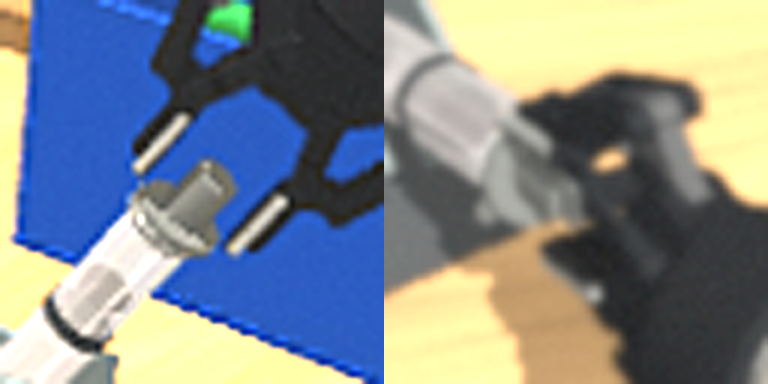

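send_rows --steps '[[[0,0,0,0,0,0,0],[0,0,0,0,0,0,0],[0,0,0,0,0,0,0],[0,0,0,0,0,0,0],[0,0,0,0,0,0,0],[0,0,0,0,0,0,0],[0,0,0,0,0,0,0],[0,0,0,0,0,0,0]]]' --newtons 40

```text
clock: 4.93
tool_pos: [0.5057, -0.2674, 0.2019]
ee_rot: [[0.814, 0.513, -0.273], [0.235, 0.139, 0.962], [0.531, -0.847, -0.008]]
force: [0.3, 0.1, -0.9]
gripper_width: 0.0204
```

Run:
```python
from h import *
from rig import grab_frame
o=rep()
ims=[]
for c,u,v in(("side",348,145),("top",380,212)):
    im=grab_frame(c)["color"];cv2.imwrite(f"pics/{c}4.png",im);u0,v0=u-32,v-32
    ims.append(cv2.resize(im[v0:v0+64,u0:u0+64],None,fx=6,fy=6,interpolation=cv2.INTER_CUBIC))
cv2.imwrite("pics/z4.png",cv2.convertScaleAbs(np.hstack(ims),alpha=1.5,beta=10))
```

```text
t 4.9333 tubeframe mm [-1.5992  1.2242 10.6964] rot->RT [0.4208 0.1476 0.088 ] w 0.02043711349896325 F [ 0.3 -0.  -0.9]
```

View pics/z4.png

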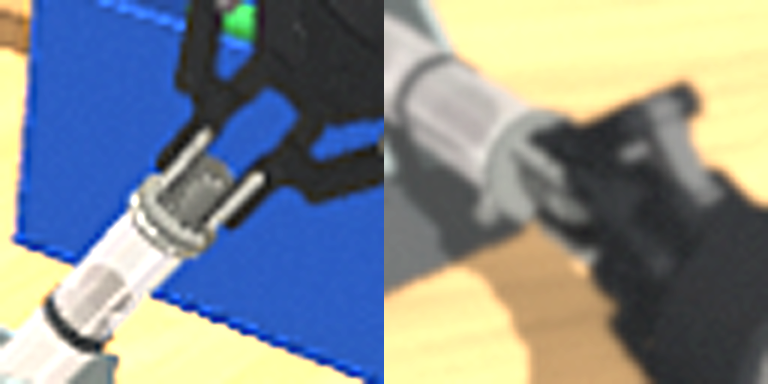

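Run:
```python
from h import *
o=pose()
plan([(o[0]+.068*Zt,RT),([.58,.265,.2],RD),([.58,.265,.045],RD)],0,lin=.034)
```

```text
[[[0.2, 0.1, 0.0, 0.01, -3.4, -0.02, 0], [0.2, 0.1, 0.0, 0.0, -3.4, -0.01, 0], [-0.0, -0.0, 1.9, 1.08, 1.09, 2.89, 0], [0.0, 0.0, 1.9, 1.11, 1.05, 2.89, 0], [0.0, 0.0, 1.9, 1.15, 1.01, 2.89, 0], [0.0, -0.0, 1.9, 1.18, 0.98, 2.89, 0], [-0.0, -0.0, 1.9, 1.21, 0.94, 2.89, 0], [-0.0, -0.0, 1.9, 1.24, 0.9, 2.89, 0]]]
[[[-0.0, 0.0, 1.9, 1.27, 0.86, 2.89, 0], [-0.0, -0.0, 1.9, 1.3, 0.81, 2.89, 0], [0.0, 0.0, 1.9, 1.32, 0.77, 2.89, 0], [-0.0, 0.0, 1.9, 1.35, 0.73, 2.89, 0], [-0.0, -0.0, 1.9, 1.37, 0.68, 2.89, 0], [-0.0, 0.0, 1.9, 1.39, 0.64, 2.89, 0], [-0.0, -0.0, 1.9, 1.41, 0.59, 2.89, 0], [0.0, 0.0, 1.9, 1.43, 0.54, 2.89, 0]]]
[[[-0.0, -0.0, 1.9, 1.45, 0.5, 2.89, 0], [-0.0, 0.0, 1.9, 1.47, 0.45, 2.89, 0], [0.0, -0.0, 1.9, 1.48, 0.4, 2.89, 0], [0.0, 0.0, 0.0, 0.0, 3.1, 0.0, 0], [0.0, 0.0, 0.0, 0.0, 3.1, 0.0, 0], [0.0, 0.0, 0.0, 0.0, 3.1, 0.0, 0], [0.0, 0.0, 0.0, 0.0, 3.1, 0.0, 0], [0.0, 0.0, 0.0, 0.0, 3.1, 0.0, 0]]]
```

Pull first and check the plug comes along.

send_rows --steps '[[[0.2,0.1,0,0,-2,0,0],[0,0,0,0,-2.5,0,0],[0,0,0,0,-2.3,0,0],[0,0,1.9,1.1,1.1,2.9,0],[0,0,1.9,1.1,1.1,2.9,0],[0,0,1.9,1.2,1.0,2.9,0],[0,0,1.9,1.2,1.0,2.9,0],[0,0,1.9,1.2,0.9,2.9,0]]]'

```text
clock: 5.7
tool_pos: [0.5032, -0.1263, 0.2442]
ee_rot: [[0.894, 0.371, -0.251], [0.236, 0.087, 0.968], [0.381, -0.925, -0.009]]
force: [0.7, 0.1, -0.3]
gripper_width: 0.0203
```

Run:
```python
from h import *
from rig import grab_frame
o=rep();print(o[0])
plan([([.58,.265,.18],RD)],0,lin=.036)
im=grab_frame("side")["color"];cv2.imwrite("pics/side5.png",im)
```

```text
t 5.7 tubeframe mm [ -54.8401 -135.1134   27.2842] rot->RT [ 1.1009 -0.9907 -9.617 ] w 0.02033976679269975 F [-0.5  0.1 -0.6]
[ 0.5032 -0.1263  0.2442]
[[[0.1, -0.1, 1.9, 1.14, 1.02, 3.0, 0], [0.1, -0.1, 1.9, 1.17, 0.98, 3.0, 0], [0.1, -0.1, 1.9, 1.21, 0.95, 2.99, 0], [0.1, -0.1, 1.9, 1.25, 0.91, 2.99, 0], [0.1, -0.1, 1.9, 1.28, 0.87, 2.99, 0], [0.1, -0.1, 1.9, 1.32, 0.83, 2.98, 0], [0.1, -0.1, 1.9, 1.35, 0.79, 2.98, 0], [0.1, -0.1, 1.9, 1.38, 0.75, 2.98, 0]]]
[[[0.1, -0.1, 1.9, 1.41, 0.71, 2.97, 0], [0.1, -0.1, 1.9, 1.43, 0.67, 2.97, 0], [0.1, -0.1, 1.9, 1.46, 0.62, 2.97, 0], [0.1, -0.1, 1.9, 1.49, 0.58, 2.96, 0], [0, 0, 0, 0, 0, 0, 0], [0, 0, 0, 0, 0, 0, 0], [0, 0, 0, 0, 0, 0, 0], [0, 0, 0, 0, 0, 0, 0]]]
```

View pics/side5.png

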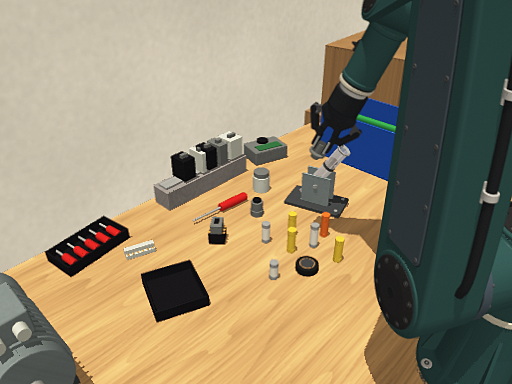

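The plug is in the gripper (317,150) and the tube mouth at (341,153) is open. On to the tray.

send_rows --steps '[[[0.1,-0.1,1.9,1.14,1.0,3.0,0],[0.1,-0.1,1.9,1.17,1.0,3.0,0],[0.1,-0.1,1.9,1.2,0.95,3.0,0],[0.1,-0.1,1.9,1.25,0.9,3.0,0],[0.1,-0.1,1.9,1.3,0.9,3.0,0],[0.1,-0.1,1.9,1.3,0.8,3.0,0],[0.1,-0.1,1.9,1.35,0.8,3.0,0],[0.1,-0.1,1.9,1.4,0.75,3.0,0]]]'

```text
clock: 6.42
tool_pos: [0.5551, 0.1491, 0.2019]
ee_rot: [[0.958, 0.113, -0.265], [0.263, 0.031, 0.964], [0.117, -0.993, 0.0]]
force: [1.0, -1.0, -0.3]
gripper_width: 0.0207
```

Run:
```python
from h import *
o=rep();print(o[0])
plan([([.58,.265,.19],RD),([.58,.265,.045],RD)],0,lin=.036)
```

```text
t 6.4167 tubeframe mm [-138.831  -385.6797  -75.0425] rot->RT [  0.1769  -0.5217 -25.2827] w 0.020676240520350473 F [-0.4  1.2 -0.6]
[0.5551 0.1491 0.2019]
[[[0.0, -0.1, 1.7, 1.32, 0.46, 2.63, 0], [0.0, -0.1, 1.7, 1.34, 0.42, 2.63, 0], [0.0, -0.1, 1.7, 1.36, 0.38, 2.62, 0], [0.0, -0.1, 1.7, 1.38, 0.34, 2.62, 0], [0.0, 0.0, 0.0, 0.0, 2.9, 0.0, 0], [0.0, 0.0, 0.0, 0.0, 2.9, 0.0, 0], [0.0, 0.0, 0.0, 0.0, 2.9, 0.0, 0], [0.0, 0.0, 0.0, 0.0, 2.9, 0.0, 0]]]
[[[0.0, 0.0, 0.0, 0.0, 2.9, 0.0, 0], [0, 0, 0, 0, 0, 0, 0], [0, 0, 0, 0, 0, 0, 0], [0, 0, 0, 0, 0, 0, 0], [0, 0, 0, 0, 0, 0, 0], [0, 0, 0, 0, 0, 0, 0], [0, 0, 0, 0, 0, 0, 0], [0, 0, 0, 0, 0, 0, 0]]]
```

send_rows --steps '[[[0,-0.1,1.7,1.3,0.46,2.6,0],[0,-0.1,1.7,1.3,0.4,2.6,0],[0,-0.1,1.7,1.4,0.4,2.6,0],[0,-0.1,1.7,1.4,0.3,2.6,0],[0,0,0,0,2.9,0,0],[0,0,0,0,2.9,0,0],[0,0,0,0,2.9,0,0],[0,0,0,0,2.9,0,0]]]'

```text
clock: 7.08
tool_pos: [0.5881, 0.2842, 0.0741]
ee_rot: [[0.959, 0.005, -0.283], [0.283, 0.009, 0.959], [0.007, -1.0, 0.007]]
force: [0.8, 0.7, -1.0]
gripper_width: 0.0207
```

Run:
```python
from h import *
from rig import grab_frame
o=rep();print(o[0],o[1])
plan([([.58,.265,.04],RD)],0,lin=.036)
im=grab_frame("side")["color"];cv2.imwrite("pics/side6.png",im[130:340,100:380])
```

```text
t 7.0833 tubeframe mm [-129.4204 -506.5207 -219.9396] rot->RT [ -0.5248   0.3791 -31.6089] w 0.020659224889179473 F [-0.3 -0.5 -1.4]
[0.5881 0.2842 0.0741] [[ 0.9591  0.0046 -0.2829]
 [ 0.2829  0.0085  0.9591]
 [ 0.0069 -1.      0.0069]]
[[[-0.2, 0.3, 0.2, -0.67, 1.69, -0.82, 0], [-0.2, 0.3, 0.2, -0.66, 1.7, -0.81, 0], [0, 0, 0, 0, 0, 0, 0], [0, 0, 0, 0, 0, 0, 0], [0, 0, 0, 0, 0, 0, 0], [0, 0, 0, 0, 0, 0, 0], [0, 0, 0, 0, 0, 0, 0], [0, 0, 0, 0, 0, 0, 0]]]
```

View pics/side6.png

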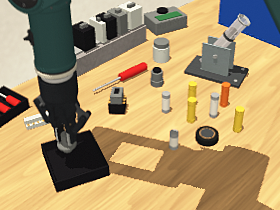

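send_rows --steps '[[[-0.2,0.3,0.2,-0.6,1.5,-0.8,0],[-0.2,0.3,0.2,-0.6,1.5,-0.8,0],[0,0,0,0,0,0,0],[0,0,0,0,0,0,50],[0,0,0,0,0,0,50],[0,0,0,0,0,0,50],[0,0,0,0,-3,0,50],[0,0,0,0,-4,0,50]]]'

```text
clock: 7.8
tool_pos: [0.5732, 0.2629, 0.1029]
ee_rot: [[0.962, -0.026, -0.272], [0.272, -0.006, 0.962], [-0.027, -1.0, 0.002]]
force: [0.6, 0.4, 1.3]
gripper_width: 0.0424
```

Run:
```python
from h import *
from rig import grab_frame
o=rep();print(o[0],o[1])
im=grab_frame("side")["color"];cv2.imwrite("pics/side7.png",cv2.resize(im[130:340,100:380],None,fx=2.5,fy=2.5))
C=np.array([.460,.077])
plan([([.55,.20,.16],RD),([C[0],C[1],.16],RD)],50,lin=.036)
```

```text
t 7.8 tubeframe mm [-127.5448 -490.1396 -184.8019] rot->RT [ -0.0454  -0.1664 -33.5248] w 0.04239055252216028 F [-1.3 -0.2  0.7]
[0.5732 0.2629 0.1029] [[ 0.9619 -0.026  -0.272 ]
 [ 0.272  -0.0058  0.9623]
 [-0.0266 -0.9996  0.0015]]
[[[-0.0, -0.0, -0.3, -1.51, -1.58, -1.82, 50], [-0.0, -0.0, -0.3, -1.51, -1.59, -1.82, 50], [-0.0, -0.0, -0.3, -1.5, -1.59, -1.82, 50], [0.0, 0.0, 0.0, -2.41, 0.0, -1.87, 50], [0.0, 0.0, 0.0, -2.41, 0.0, -1.87, 50], [0.0, 0.0, 0.0, -2.41, 0.0, -1.87, 50], [0.0, 0.0, 0.0, -2.41, 0.0, -1.87, 50], [0.0, 0.0, 0.0, -2.41, 0.0, -1.87, 50]]]
```

View pics/side7.png

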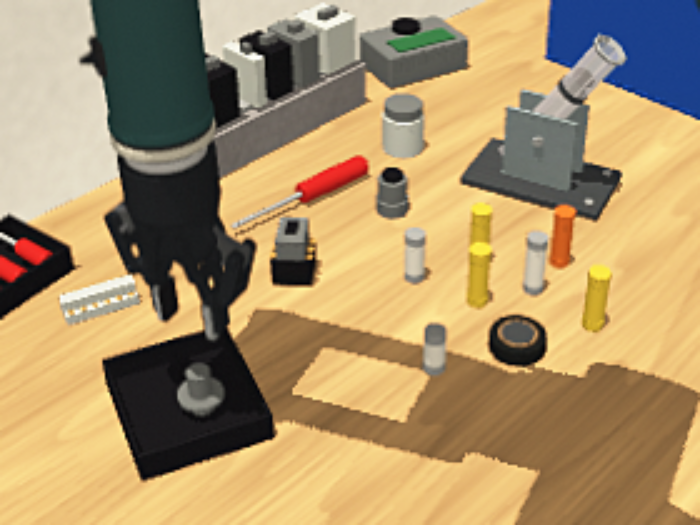

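Run:
```python
from h import *
from rig import grab_frame
ims=[]
for c,u,v in(("side",341,152),("top",372,205)):
    im=grab_frame(c)["color"];cv2.imwrite(f"pics/{c}8.png",im);u0,v0=u-20,v-20
    cr=cv2.resize(im[v0:v0+40,u0:u0+40],None,fx=9,fy=9,interpolation=cv2.INTER_CUBIC);cr=cv2.convertScaleAbs(cr,alpha=1.3,beta=10)
    TR=tubeR();th=np.linspace(0,2*np.pi,60)[:-1]
    for h in (0,):
      for r in (.019,.0135):
        q=proj(c,[M+TR@np.array([r*np.cos(t),r*np.sin(t),h]) for t in th]);q=(q-[u0,v0]+.5)*9-.5
        cv2.polylines(cr,[np.round(q).astype(int)],True,(0,255,0),1,cv2.LINE_AA)
    ims.append(cr)
cv2.imwrite("pics/z8.png",np.hstack(ims))
plan([([.57,.255,.18],RD),([.4605,-.078,.16],RD)],50,lin=.036)
```

```text
[[[-0.0, -0.0, -0.3, -0.38, -2.39, -0.23, 50], [-0.0, -0.0, -0.3, -0.37, -2.39, -0.23, 50], [-0.0, -0.0, -0.3, -0.36, -2.39, -0.23, 50], [0.0, 0.0, 0.0, -1.97, 0.2, -2.9, 50], [0.0, 0.0, 0.0, -1.97, 0.2, -2.9, 50], [0.0, 0.0, 0.0, -1.97, 0.2, -2.9, 50], [0.0, 0.0, 0.0, -1.97, 0.2, -2.9, 50], [0.0, 0.0, 0.0, -1.97, 0.2, -2.9, 50]]]
[[[0.0, 0.0, 0.0, -1.97, 0.2, -2.9, 50], [0.0, 0.0, 0.0, -1.97, 0.2, -2.9, 50], [0.0, 0.0, 0.0, -1.97, 0.2, -2.9, 50], [0.0, 0.0, 0.0, -1.97, 0.2, -2.9, 50], [0.0, 0.0, 0.0, -1.97, 0.2, -2.9, 50], [0, 0, 0, 0, 0, 0, 50], [0, 0, 0, 0, 0, 0, 50], [0, 0, 0, 0, 0, 0, 50]]]
```

View pics/z8.png

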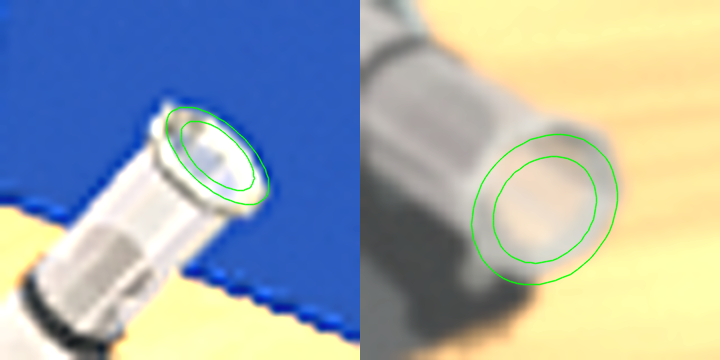

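send_rows --steps '[[[0,0,-0.3,-0.4,-2.4,-0.2,50],[0,0,-0.3,-0.4,-2.4,-0.2,50],[0,0,-0.3,-0.4,-2.4,-0.2,50],[0,0,0,-2.0,0.2,-2.9,50],[0,0,0,-2.0,0.2,-2.9,50],[0,0,0,-2.0,0.2,-2.9,50],[0,0,0,-2.0,0.2,-2.9,50],[0,0,0,-2.0,0.2,-2.9,50]]]'

```text
clock: 8.62
tool_pos: [0.5154, 0.0919, 0.1757]
ee_rot: [[0.959, 0.017, -0.283], [0.283, 0.009, 0.959], [0.018, -1.0, 0.004]]
force: [0.7, -0.6, -0.5]
gripper_width: 0.0428
```

```bash
sed -i 's/^M=.*/M=np.array([.510,-.2645,.192])/' h.py
python3 - <<'E'
from h import *
o=rep();print(o[0],o[2]["q"])
plan([([.4605,-.078,.16],RD)],50,lin=.036)
E
```

```text
t 8.6167 tubeframe mm [ -78.6588 -341.2189  -68.4268] rot->RT [ -0.357    0.4223 -30.9424] w 0.04280071791227556 F [-0.1  0.8 -0.7]
[0.5154 0.0919 0.1757] [ 0.0385  0.3012  1.7558  0.0094  1.0676 -0.2527]
[[[-0.0, 0.1, 0.2, -2.02, 0.26, -2.95, 50], [-0.0, 0.1, 0.2, -2.01, 0.27, -2.95, 50], [-0.0, 0.1, 0.2, -2.01, 0.28, -2.96, 50], [-0.0, 0.1, 0.2, -2.0, 0.29, -2.96, 50], [-0.0, 0.1, 0.2, -1.99, 0.3, -2.96, 50], [0, 0, 0, 0, 0, 0, 50], [0, 0, 0, 0, 0, 0, 50], [0, 0, 0, 0, 0, 0, 50]]]
```

send_rows --steps '[[[0,0.1,0.2,-2.0,0.3,-2.9,50],[0,0.1,0.2,-2.0,0.3,-2.9,50],[0,0.1,0.2,-2.0,0.3,-2.9,50],[0,0.1,0.2,-2.0,0.3,-2.9,50],[0,0.1,0.2,-1.5,0.3,-2.0,50],[0,0,0,0,0,0,50],[0,0,0,0,0,0,50],[0,0,0,0,0,0,50]]]'

```text
clock: 9.28
tool_pos: [0.4566, -0.076, 0.1592]
ee_rot: [[0.963, 0.002, -0.27], [0.27, 0.003, 0.963], [0.003, -1.0, 0.002]]
force: [0.2, 1.0, 0.1]
gripper_width: 0.0427
```

Run:
```python
from h import *
from rig import grab_frame
o=rep();print(o[0],o[1])
plan([([.4605,-.078,.08],RD)],50,lin=.036)
ims=[]
for c,u,v in(("side",312,215),("top",290,240)):
    im=grab_frame(c)["color"];cv2.imwrite(f"pics/{c}9.png",im);u0,v0=u-32,v-40
    cr=cv2.resize(im[v0:v0+80,u0:u0+64],None,fx=6,fy=6,interpolation=cv2.INTER_CUBIC);cr=cv2.convertScaleAbs(cr,alpha=1.3,beta=10)
    q=proj(c,[o[0],[o[0][0],o[0][1],.068],[o[0][0],o[0][1],0]]);q=(q-[u0,v0]+.5)*6-.5
    cv2.polylines(cr,[np.round(q).astype(int)],False,(0,255,0),1,cv2.LINE_AA)
    ims.append(cr)
cv2.imwrite("pics/z9.png",np.hstack(ims))
```

```text
t 9.2833 tubeframe mm [  17.045  -195.9124  -28.0119] rot->RT [ -0.0332  -0.2842 -31.8272] w 0.04273247615822586 F [-0.5 -0.9 -0.1]
[ 0.4566 -0.076   0.1592] [[ 0.9628  0.0024 -0.2701]
 [ 0.2701  0.0026  0.9628]
 [ 0.003  -1.      0.0019]]
[[[-0.0, -0.1, 0.1, 0.1, 2.64, -0.1, 50], [-0.0, -0.1, 0.1, 0.1, 2.64, -0.1, 50], [-0.0, -0.1, 0.1, 0.1, 2.64, -0.1, 50], [0, 0, 0, 0, 0, 0, 50], [0, 0, 0, 0, 0, 0, 50], [0, 0, 0, 0, 0, 0, 50], [0, 0, 0, 0, 0, 0, 50], [0, 0, 0, 0, 0, 0, 50]]]
```

View pics/z9.png

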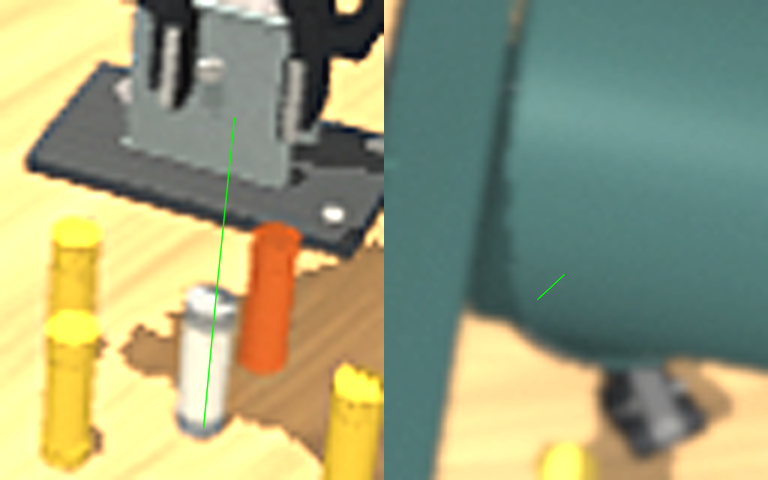

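Run:
```python
from h import *
plan([([.4605,-.0775,.15],RD),([.4605,-.0775,.046],RD)],50,lin=.02)
```

```text
[[[-0.1, -0.2, 0.2, 0.27, 0.93, -0.3, 50], [0.0, 0.0, 0.0, 0.0, 1.73, 0.0, 50], [0.0, 0.0, 0.0, 0.0, 1.73, 0.0, 50], [0.0, 0.0, 0.0, 0.0, 1.73, 0.0, 50], [0.0, 0.0, 0.0, 0.0, 1.73, 0.0, 50], [0.0, 0.0, 0.0, 0.0, 1.73, 0.0, 50], [0.0, 0.0, 0.0, 0.0, 1.73, 0.0, 50], [0, 0, 0, 0, 0, 0, 50]]]
```

send_rows --steps '[[[-0.1,-0.2,0.2,0.27,0.9,-0.3,50],[0,0,0,0,2.2,0,50],[0,0,0,0,2.2,0,50],[0,0,0,0,1.5,0,50],[0,0,0,0,0.8,0,50],[0,0,0,0,0,0,50],[0,0,0,0,0,0,50],[0,0,0,0,0,0,50]]]'

```text
clock: 10.05
tool_pos: [0.467, -0.0722, 0.0796]
ee_rot: [[0.958, 0.006, -0.287], [0.287, -0.001, 0.958], [0.005, -1.0, -0.003]]
force: [0.2, 0.4, 0.2]
gripper_width: 0.0424
```

Run:
```python
from h import *
from rig import grab_frame
o=rep();print(o[0],o[1])
plan([([.4605,-.0775,.046],RD)],50,lin=.015)
ims=[]
for c,u,v in(("side",312,225),):
    im=grab_frame(c)["color"];cv2.imwrite(f"pics/{c}10.png",im);u0,v0=u-32,v-30
    cr=cv2.resize(im[v0:v0+60,u0:u0+64],None,fx=10,fy=10,interpolation=cv2.INTER_CUBIC);cr=cv2.convertScaleAbs(cr,alpha=1.3,beta=10)
    q=proj(c,[o[0],[o[0][0],o[0][1],.068],[o[0][0],o[0][1],0]]);q=(q-[u0,v0]+.5)*10-.5
    cv2.polylines(cr,[np.round(q).astype(int)],False,(0,255,0),1,cv2.LINE_AA)
    ims.append(cr)
cv2.imwrite("pics/z10.png",np.hstack(ims))
```

```text
t 10.05 tubeframe mm [  49.8951 -196.7482 -101.358 ] rot->RT [ -0.0468   0.766  -31.7125] w 0.042404164087897 F [-0.3 -0.3  0. ]
[ 0.467  -0.0722  0.0796] [[ 0.958   0.0056 -0.2869]
 [ 0.2869 -0.0013  0.958 ]
 [ 0.005  -1.     -0.0029]]
[[[0.1, 0.2, 0.1, -0.26, 1.12, -0.1, 50], [0.1, 0.2, 0.1, -0.26, 1.12, -0.11, 50], [0.1, 0.2, 0.1, -0.26, 1.12, -0.11, 50], [0, 0, 0, 0, 0, 0, 50], [0, 0, 0, 0, 0, 0, 50], [0, 0, 0, 0, 0, 0, 50], [0, 0, 0, 0, 0, 0, 50], [0, 0, 0, 0, 0, 0, 50]]]
```

View pics/z10.png

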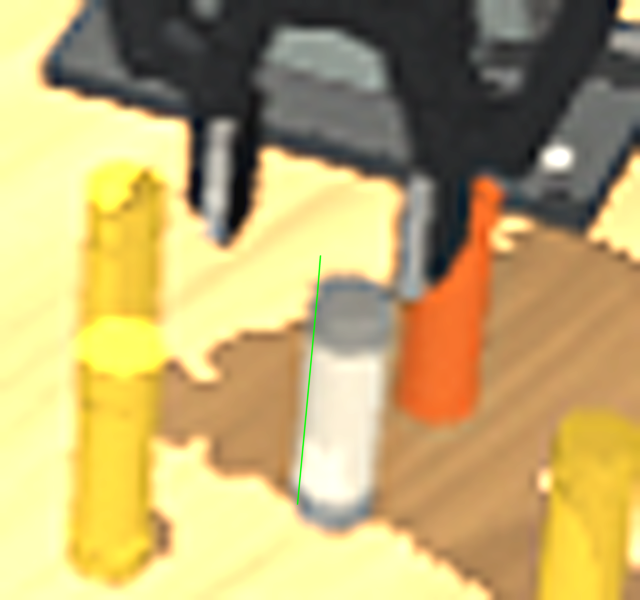

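send_rows --steps '[[[0.1,0.2,0.1,-0.25,0.1,-0.1,50],[0.1,0.2,0.1,-0.25,0.1,-0.1,50],[0.1,0.2,0.1,-0.2,0.6,-0.1,50],[0,0,0,0,0.8,0,50],[0,0,0,0,0.8,0,50],[0,0,0,0,0.6,0,50],[0,0,0,0,0.2,0,50],[0,0,0,0,0,0,50]]]'

```text
clock: 10.77
tool_pos: [0.4629, -0.0787, 0.0471]
ee_rot: [[0.961, 0.005, -0.275], [0.275, 0.0, 0.961], [0.005, -1.0, -0.001]]
force: [-0.4, 0.8, -0.5]
gripper_width: 0.0428
```

Run:
```python
from h import *
from rig import grab_frame
o=rep();print(o[0],o[1])
plan([([.461,-.0775,.046],RD)],50,lin=.015)
ims=[]
for c,u,v in(("side",312,225),):
    im=grab_frame(c)["color"];cv2.imwrite(f"pics/{c}11.png",im);u0,v0=u-32,v-30
    cr=cv2.resize(im[v0:v0+60,u0:u0+64],None,fx=10,fy=10,interpolation=cv2.INTER_CUBIC);cr=cv2.convertScaleAbs(cr,alpha=1.3,beta=10)
    ims.append(cr)
cv2.imwrite("pics/z11.png",np.hstack(ims))
```

```text
t 10.7667 tubeframe mm [  71.9685 -191.5433 -125.9302] rot->RT [  0.0403   0.0379 -31.7294] w 0.04276752264026898 F [ 0.4 -0.8 -0.4]
[ 0.4629 -0.0787  0.0471] [[ 0.9615  0.0048 -0.2749]
 [ 0.2749  0.0005  0.9615]
 [ 0.0047 -1.     -0.0008]]
[[[0.0, 0.0, 0.3, -0.15, 0.11, 0.17, 50], [0, 0, 0, 0, 0, 0, 50], [0, 0, 0, 0, 0, 0, 50], [0, 0, 0, 0, 0, 0, 50], [0, 0, 0, 0, 0, 0, 50], [0, 0, 0, 0, 0, 0, 50], [0, 0, 0, 0, 0, 0, 50], [0, 0, 0, 0, 0, 0, 50]]]
```

View pics/z11.png

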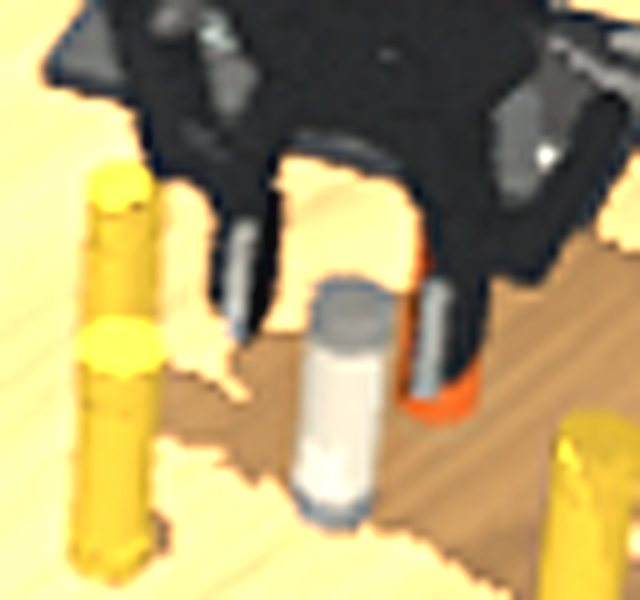

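send_rows --steps '[[[0,0,0.2,-0.15,0,0.2,50],[0,0,0,0,0,0,50],[0,0,0,0,0,0,0],[0,0,0,0,0,0,0],[0,0,0,0,0,0,0],[0,0,0,0,0,0,0],[0,0,0,0,0,0,0],[0,0,0,0,0,0,0]]]' --newtons 50

```text
clock: 11.48
tool_pos: [0.4613, -0.0769, 0.048]
ee_rot: [[0.961, 0.002, -0.275], [0.275, -0.001, 0.961], [0.002, -1.0, -0.002]]
force: [0.4, 0.0, -1.1]
gripper_width: 0.0203
```

Run:
```python
from h import *
from rig import grab_frame
o=rep();print(o[0],o[1])
P1=np.array([.455,-.15,.30]);
plan([([.458,-.08,.16],RD),([.44,-.2,.30],RT),(M+.12*Zt,RT)],0,lin=.033)
ims=[]
for c,u,v in(("side",312,225),):
    im=grab_frame(c)["color"];cv2.imwrite(f"pics/{c}12.png",im);u0,v0=u-32,v-30
    cr=cv2.resize(im[v0:v0+60,u0:u0+64],None,fx=10,fy=10,interpolation=cv2.INTER_CUBIC);cr=cv2.convertScaleAbs(cr,alpha=1.3,beta=10)
    ims.append(cr)
cv2.imwrite("pics/z12.png",np.hstack(ims))
```

```text
t 11.4833 tubeframe mm [  72.3972 -193.7205 -124.5996] rot->RT [  0.0704   0.0808 -31.8902] w 0.020325716021812372 F [ 0.3  0.1 -1.1]
[ 0.4613 -0.0769  0.048 ] [[ 0.9613  0.0023 -0.2754]
 [ 0.2754 -0.001   0.9613]
 [ 0.0019 -1.     -0.0016]]
[[[0.0, 0.0, 0.0, -0.09, -2.8, -0.06, 0], [0.0, 0.0, 0.0, -0.1, -2.8, -0.05, 0], [0.0, 0.0, 0.0, -0.1, -2.8, -0.05, 0], [0.0, 0.0, 0.0, -0.1, -2.8, -0.05, 0], [0.0, -0.0, -5.3, -0.84, -2.33, -1.84, 0], [0.0, 0.0, -5.3, -0.62, -2.4, -1.84, 0], [0.0, -0.0, -5.3, -0.39, -2.45, -1.84, 0], [0.0, 0.0, -5.3, -0.16, -2.47, -1.84, 0]]]
[[[0.0, -0.0, -5.3, 0.07, -2.48, -1.84, 0], [0.0, -0.0, -5.3, 0.3, -2.46, -1.84, 0], [0.0, 0.0, 0.0, -0.51, -0.07, -2.71, 0], [0.0, 0.0, 0.0, -0.51, -0.07, -2.71, 0], [0.0, 0.0, 0.0, -0.51, -0.07, -2.71, 0], [0, 0, 0, 0, 0, 0, 0], [0, 0, 0, 0, 0, 0, 0], [0, 0, 0, 0, 0, 0, 0]]]
```

View pics/z12.png

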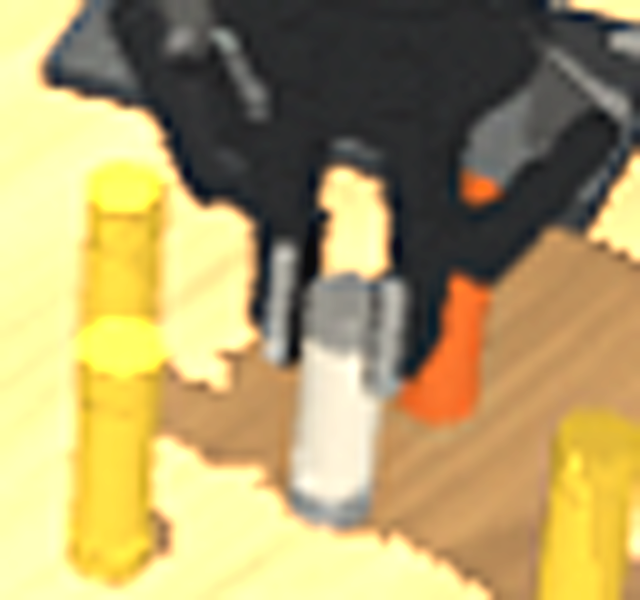

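send_rows --steps '[[[0,0,0,-0.1,-1.5,0,0],[0,0,0,-0.1,-2.8,-0.1,0],[0,0,0,-0.1,-2.8,0,0],[0,0,0,-0.1,-2.8,-0.1,0],[0,0,-5.3,-0.8,-2.5,-1.8,0],[0,0,-5.3,-0.6,-2.5,-1.8,0],[0,0,-5.3,-0.4,-2.5,-1.8,0],[0,0,-5.3,-0.2,-2.5,-1.8,0]]]'

```text
clock: 12.2
tool_pos: [0.4473, -0.1552, 0.2482]
ee_rot: [[0.889, 0.353, -0.29], [0.27, 0.105, 0.957], [0.369, -0.93, -0.002]]
force: [0.4, -0.0, -1.6]
gripper_width: 0.02
```

Run:
```python
from h import *
o=rep();print(o[0],o[2]["q"])
plan([([.44,-.2,.30],RT),(M+.12*Zt,RT)],0,lin=.033)
```

```text
t 12.2 tubeframe mm [  -4.0535 -122.3476   63.7127] rot->RT [ -0.3065   0.8913 -10.3746] w 0.020009738922313523 F [ 0.5  0.1 -1.5]
[ 0.4473 -0.1552  0.2482] [-0.7388  0.0274  1.9733  0.3908  0.9756 -1.2277]
[[[-0.1, 0.3, -3.5, 0.02, -1.85, -1.36, 0], [-0.1, 0.3, -3.5, 0.14, -1.84, -1.37, 0], [-0.1, 0.3, -3.5, 0.25, -1.83, -1.37, 0], [0.0, 0.0, 0.0, -0.51, -0.07, -2.71, 0], [0.0, 0.0, 0.0, -0.51, -0.07, -2.71, 0], [0.0, 0.0, 0.0, -0.51, -0.07, -2.71, 0], [0, 0, 0, 0, 0, 0, 0], [0, 0, 0, 0, 0, 0, 0]]]
```

send_rows --steps '[[[-0.1,0.3,-3.5,0,-1.85,-1.4,0],[-0.1,0.3,-3.5,0.1,-1.8,-1.4,0],[-0.1,0.3,-3.5,0.2,-1.8,-1.4,0],[0,0,0,-0.5,0,-2.7,0],[0,0,0,-0.5,0,-2.7,0],[0,0,0,-0.5,0,-1.8,0],[0,0,0,0,0,-0.5,0],[0,0,0,0,0,0,0]]]'

```text
clock: 12.87
tool_pos: [0.4438, -0.2909, 0.3009]
ee_rot: [[0.805, 0.532, -0.264], [0.23, 0.13, 0.964], [0.547, -0.837, -0.018]]
force: [0.4, 0.9, -1.0]
gripper_width: 0.02
```

Run:
```python
from h import *
from rig import grab_frame
o=rep();print(o[0],o[2]["q"])
plan([(M+.06*Zt,RT)],0,lin=.02)
ims=[]
for c,u,v in(("side",356,135),("top",382,214)):
    im=grab_frame(c)["color"];cv2.imwrite(f"pics/{c}13.png",im);u0,v0=u-32,v-32
    cr=cv2.resize(im[v0:v0+64,u0:u0+64],None,fx=6,fy=6,interpolation=cv2.INTER_CUBIC)
    ims.append(cr)
cv2.imwrite("pics/z13.png",cv2.convertScaleAbs(np.hstack(ims),alpha=1.5,beta=10))
```

```text
t 12.8667 tubeframe mm [  2.4005   7.2057 129.9062] rot->RT [1.2292 0.028  1.1768] w 0.01995748758623593 F [-0.  -0.7 -1.1]
[ 0.4438 -0.2909  0.3009] [-1.1094  0.0824  1.8621  0.6284  1.1396 -1.6351]
[[[0.3, 0.0, 0.3, 0.02, 1.74, 0.22, 0], [0.3, 0.0, 0.3, 0.03, 1.75, 0.21, 0], [0.3, 0.0, 0.3, 0.04, 1.75, 0.2, 0], [0.3, 0.0, 0.3, 0.05, 1.75, 0.19, 0], [0, 0, 0, 0, 0, 0, 0], [0, 0, 0, 0, 0, 0, 0], [0, 0, 0, 0, 0, 0, 0], [0, 0, 0, 0, 0, 0, 0]]]
```

View pics/z13.png

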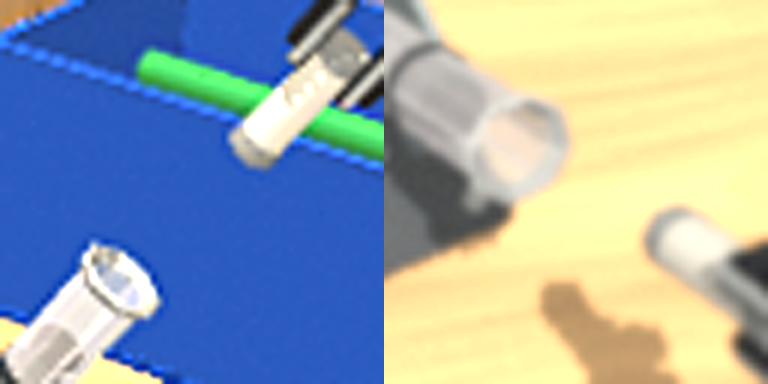

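```bash
cat >> h.py <<'E'
def overlay(name,views,L,top,dz,s=8,half=24,dx=0,files=None):
    """fuse model in tool frame: far end (behind TCP) at y=-top, length L"""
    o=pose();p,Rm=o[0],o[1];th=np.linspace(0,2*np.pi,60)[:-1];ims=[]
    for c,u,v in views:
        im=cv2.imread(f"pics/{c}{name}.png");u0,v0=u-half,v-half
        cr=cv2.convertScaleAbs(cv2.resize(im[v0:v0+2*half,u0:u0+2*half],None,fx=s,fy=s,interpolation=cv2.INTER_CUBIC),alpha=1.4,beta=10)
        def dr(P,col):
            q=(proj(c,P)-[u0,v0]+.5)*s-.5;cv2.polylines(cr,[np.round(q).astype(int)],True,col,1,cv2.LINE_AA)
        for h in(-top,L-top): dr([p+Rm@np.array([dx+.011*np.cos(t),h,dz+.011*np.sin(t)]) for t in th],(0,0,255))
        dr([p+Rm@np.array([dx,-top,dz]),p+Rm@np.array([dx,L-top,dz])],(0,0,255))
        TR=tubeR()
        for r in(.019,.0135): dr([M+TR@np.array([r*np.cos(t),r*np.sin(t),0]) for t in th],(0,200,0))
        dr([M,M+.06*Zt],(0,200,0))
        ims.append(cr)
    cv2.imwrite(f"pics/o{name}.png",np.hstack(ims))
E
python3 - <<'E'
from h import *
overlay("13",(("side",362,130),("top",390,218)),.068,.021,0)
E
```

```text
(no output)
```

View pics/o13.png

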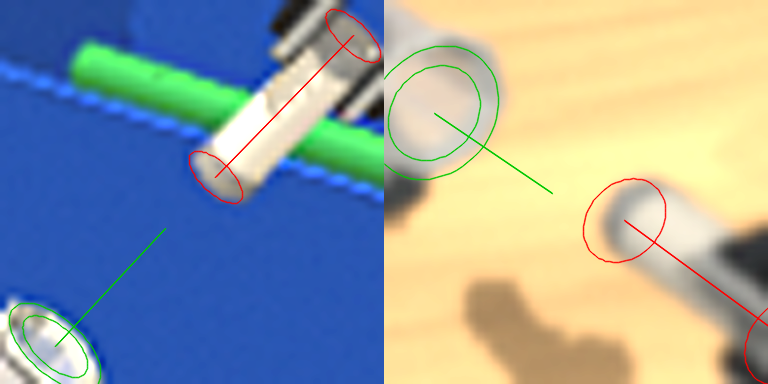

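Run:
```python
from h import *
from rig import grab_frame
o=rep()
for c in("side","top"): cv2.imwrite(f"pics/{c}14.png",grab_frame(c)["color"])
o=rep();print(o[2]["joint_vel"])
overlay("14",(("side",362,130),("top",390,218)),.068,.020,0)
```

```text
t 12.9667 tubeframe mm [  2.1184   5.2442 129.5096] rot->RT [1.1229 0.0766 1.174 ] w 0.020360907100758587 F [ 0.9 -0.1 -1.4]
t 13.0667 tubeframe mm [  1.7881   4.2732 129.4152] rot->RT [1.0816 0.1313 1.1823] w 0.02041560350552718 F [ 1.1 -0.3 -0.9]
[ 0.0044 -0.0059  0.0016  0.0011 -0.0019 -0.0013]
```

View pics/o14.png

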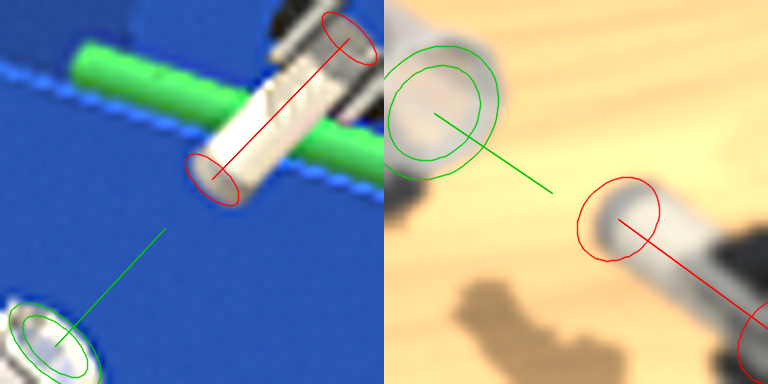

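```bash
python3 - <<'E'
from h import *
o=pose();p,Rm=o[0],o[1]
f=lambda x,y,u,v:(u-24+(x+.5)/8-.5,v-24+(y+.5)/8-.5)
s=f(222,178,362,130);t=f(637-384,218,390,218)
P,e=tri([("side",*s),("top",*t)]);print("tip in tool mm",Rm.T@(P-p)*1000,e)
# mouth likewise by eye: side lip centre / top lip centre
s=f(52,348,362,130);t=f(438-384,108,390,218)
P,e=tri([("side",*s),("top",*t)]);print("mouth vs M in tube mm",tubeR().T@(P-M)*1000,e,P)
E
python3 - <<'E'
import cv2,numpy as np
a=cv2.imread("pics/side14.png");b=cv2.imread("pics/top14.png")
cr=[cv2.resize(a[106:154,338:386],None,fx=8,fy=8,interpolation=cv2.INTER_CUBIC),cv2.convertScaleAbs(cv2.resize(b[194:242,366:414],None,fx=8,fy=8,interpolation=cv2.INTER_CUBIC),alpha=1,beta=0)]
cv2.imwrite("pics/p14.png",np.hstack(cr))
E
```

```text
tip in tool mm [-2.1992 47.8632 -4.8995] [np.float64(0.00030754696752249643), np.float64(0.000307546967522405)]
mouth vs M in tube mm [ 0.1615  2.2748 -2.3714] [np.float64(0.0003524962081683581), np.float64(0.00035249620816844884)] [ 0.5117 -0.2664  0.1899]
```

View pics/p14.png

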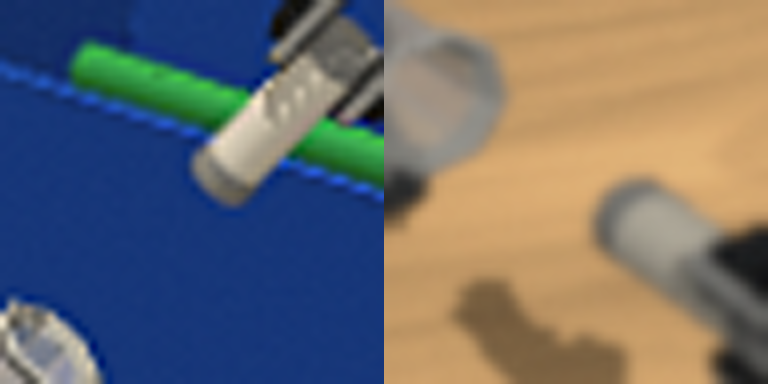

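```bash
cat >> h.py <<'E'
def tf(x,y,z): return M+tubeR()@np.array([x,y,z])/1000
E
python3 - <<'E'
from h import *
rep()
plan([(tf(-.5,-3,110),RT),(tf(-.5,-3,62),RT)],0,lin=.012)
E
```

```text
t 13.0667 tubeframe mm [  1.7881   4.2732 129.4152] rot->RT [1.0816 0.1313 1.1823] w 0.02041560350552718 F [ 1.1 -0.3 -0.9]
[[[0.5, 0.1, 0.6, 0.1, 0.97, 0.38, 0], [0.5, 0.1, 0.6, 0.1, 0.97, 0.37, 0], [0.0, 0.0, 0.0, -0.0, 0.96, -0.0, 0], [0.0, 0.0, 0.0, -0.0, 0.96, -0.0, 0], [0.0, 0.0, 0.0, -0.0, 0.96, -0.0, 0], [0.0, 0.0, 0.0, -0.0, 0.96, -0.0, 0], [0.0, 0.0, 0.0, -0.0, 0.96, -0.0, 0], [0, 0, 0, 0, 0, 0, 0]]]
```

send_rows --steps '[[[0.5,0.1,0.6,0.1,1.2,0.4,0],[0.5,0,0.6,0.1,1.2,0.4,0],[0,0,0,0,1.2,0,0],[0,0,0,0,1.2,0,0],[0,0,0,0,1.1,0,0],[0,0,0,0,0.6,0,0],[0,0,0,0,0.1,0,0],[0,0,0,0,0,0,0]]]'

```text
clock: 13.73
tool_pos: [0.4784, -0.2582, 0.2452]
ee_rot: [[0.814, 0.507, -0.285], [0.242, 0.151, 0.959], [0.529, -0.849, 0.0]]
force: [0.6, 0.2, -0.5]
gripper_width: 0.0201
```

```bash
cat > look.py <<'E'
import sys
from h import *
from rig import grab_frame
n,L,top,dz=sys.argv[1],float(sys.argv[2]),float(sys.argv[3]),float(sys.argv[4])
o=rep()
for c in("side","top"): cv2.imwrite(f"pics/{c}{n}.png",grab_frame(c)["color"])
o=rep()
overlay(n,(("side",350,143),("top",380,212)),L,top,dz)
E
python3 look.py 15 .068 .020 -.003
```

```text
t 13.7333 tubeframe mm [ -3.8323 -14.7119  60.2999] rot->RT [-0.3454  0.5201 -0.0639] w 0.020069472975521658 F [-0.2 -0.1 -0.8]
t 13.8333 tubeframe mm [ -3.8696 -14.0262  60.7972] rot->RT [-0.2802  0.515  -0.0506] w 0.020144061329856668 F [-0.1 -0.1 -0.1]
```

View pics/o15.png

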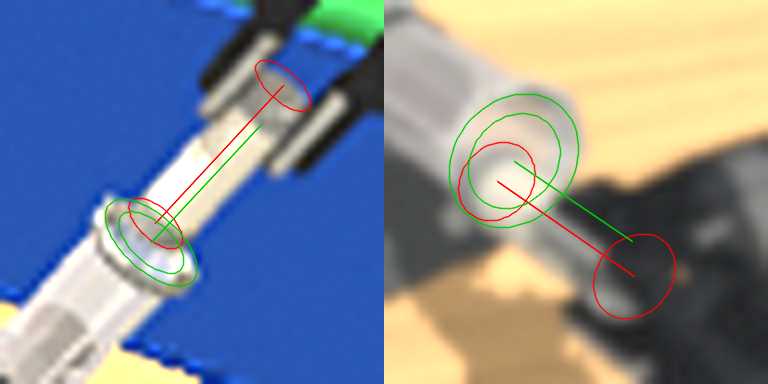

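send_rows --steps '[[[-0.2,0.5,0,-0.3,0,-0.5,0],[0,0,0,0,0,-0.3,0],[0,0,0,0,0,0,0],[0,0,0,0,0,0,0],[0,0,0,0,0,0,0],[0,0,0,0,0,0,0],[0,0,0,0,0,0,0],[0,0,0,0,0,0,0]]]'

```text
clock: 14.5
tool_pos: [0.478, -0.2708, 0.2462]
ee_rot: [[0.815, 0.511, -0.272], [0.232, 0.142, 0.962], [0.53, -0.848, -0.003]]
force: [-0.1, 0.2, -0.8]
gripper_width: 0.0202
```

```bash
python3 look.py 16 .068 .020 -.003
```

```text
t 14.5 tubeframe mm [-1.1775 -2.7361 63.1622] rot->RT [ 0.2295 -0.0281  0.0218] w 0.0201741082957749 F [ 0.5 -0.3 -0.7]
t 14.6 tubeframe mm [-1.2067 -2.8016 63.1361] rot->RT [ 0.2246 -0.0243  0.0225] w 0.019965480447339354 F [-0.1 -0.1  0.2]
```

View pics/o16.png

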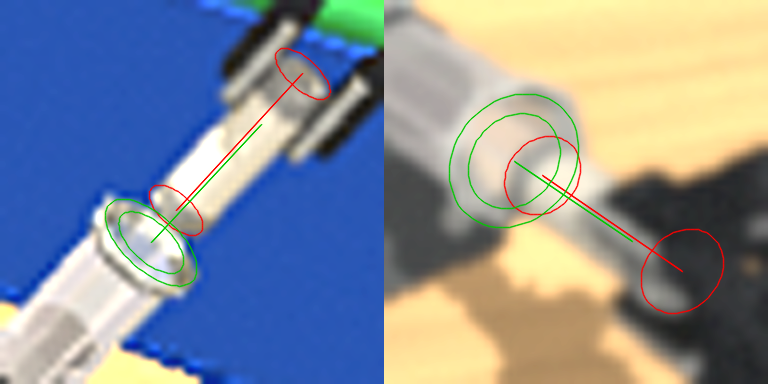

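send_rows --steps '[[[0.2,0,0,0,0.5,0,0],[0,0,0,0,0.6,0,0],[0,0,0,0,0.6,0,0],[0,0,0,0,0.6,0,0],[0,0,0,0,0.5,0,0],[0,0,0,0,0.2,0,0],[0,0,0,0,0,0,0],[0,0,0,0,0,0,0]]]'

```text
clock: 15.27
tool_pos: [0.4952, -0.2653, 0.2169]
ee_rot: [[0.816, 0.509, -0.275], [0.232, 0.147, 0.962], [0.53, -0.848, 0.001]]
force: [0.1, -0.7, -0.2]
gripper_width: 0.0197
```

```bash
python3 look.py 17 .068 .020 -.003
```

```text
t 15.2667 tubeframe mm [-0.9189 -3.2977 28.7995] rot->RT [-0.0725 -0.0395 -0.02  ] w 0.019697360203167213 F [ 0.2  0.7 -0.1]
t 15.3667 tubeframe mm [-0.9787 -3.2203 29.0847] rot->RT [-0.0559 -0.0345 -0.0117] w 0.020182420557028534 F [-0.2  0.1 -0.2]
```

View pics/o17.png

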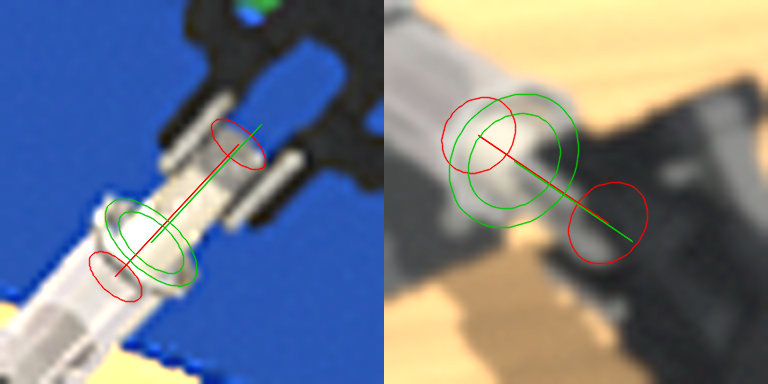

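send_rows --steps '[[[0,0,0,0,0.4,0,0],[0,0,0,0,0.5,0,0],[0,0,0,0,0.5,0,0],[0,0,0,0,0.4,0,0],[0,0,0,0,0.2,0,0],[0,0,0,0,0,0,0],[0,0,0,0,0,0,0],[0,0,0,0,0,0,0]]]'

```text
clock: 16.03
tool_pos: [0.5063, -0.2622, 0.1987]
ee_rot: [[0.816, 0.509, -0.274], [0.232, 0.146, 0.962], [0.53, -0.848, 0.001]]
force: [-0.8, -0.8, 0.2]
gripper_width: 0.02
```

```bash
python3 look.py 18 .068 .020 -.003
```

```text
t 16.0333 tubeframe mm [-1.0835 -3.1771  7.2321] rot->RT [-0.0337 -0.0328  0.0001] w 0.019952825591234596 F [0.7 0.5 0.7]
t 16.1333 tubeframe mm [-1.1141 -3.1712  7.3512] rot->RT [-0.0315 -0.0312  0.0045] w 0.019392614388095277 F [ 0.4 -0.6 -1.1]
```

View pics/o18.png

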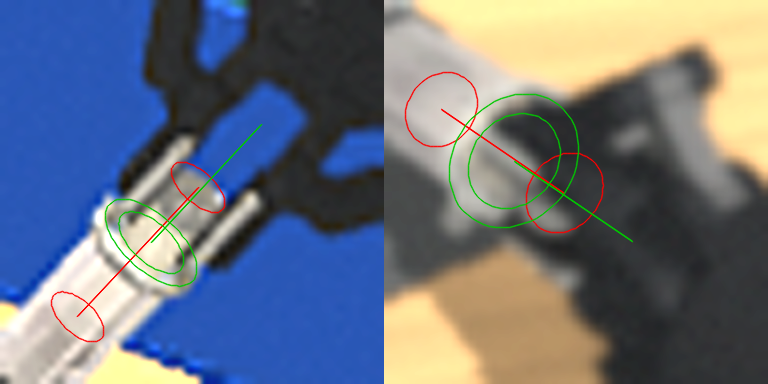

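send_rows --steps '[[[0,0,0,0,0,0,45],[0,0,0,0,0,0,45],[0,0,0,0,0,0,45],[0,0,0,0,-1.5,0,45],[0,0,0,0,-2,0,45],[0,0,0,0,-1,0,45],[0,0,0,0,0,0,0],[0,0,0,0,0,0,0]]]'

```text
clock: 16.8
tool_pos: [0.4827, -0.2691, 0.239]
ee_rot: [[0.815, 0.51, -0.274], [0.232, 0.146, 0.962], [0.531, -0.848, 0.0]]
force: [0.3, -0.2, -0.1]
gripper_width: 0.015
```

```bash
python3 look.py 19 .068 .020 -.003
```

```text
t 16.8 tubeframe mm [-1.5672 -3.039  54.4215] rot->RT [-0.0019 -0.0322  0.0526] w 0.014983269780399872 F [-0.2  0.3 -0.2]
t 16.9 tubeframe mm [-1.4167 -3.3597 53.8896] rot->RT [-0.0563 -0.0458  0.0359] w 0.000708925584643275 F [-0.8  0.1  0. ]
```

View pics/o19.png

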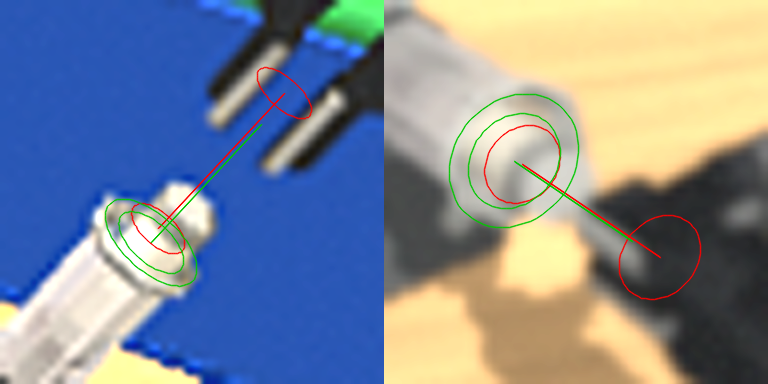

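send_rows --steps '[[[0,0,0,0,0.8,-0.1,0],[0,0,0,0,0.8,-0.1,0],[0,0,0,0,0.8,0,0],[0,0,0,0,0.6,0,0],[0,0,0,0,0.6,0,0],[0,0,0,0,0.4,0,0],[0,0,0,0,0.2,0,0],[0,0,0,0,0,0,0]]]'

```text
clock: 17.57
tool_pos: [0.5081, -0.2633, 0.1963]
ee_rot: [[0.816, 0.508, -0.275], [0.231, 0.149, 0.962], [0.53, -0.848, 0.004]]
force: [-1.9, -1.6, 2.3]
gripper_width: -0.0001
```

```bash
python3 look.py 20 .068 .020 -.003
```

```text
t 17.5667 tubeframe mm [-1.038  -1.7152  4.4078] rot->RT [-0.2089 -0.1143 -0.011 ] w -9.377849256416622e-05 F [0.7 1.  3.1]
t 17.6667 tubeframe mm [-0.8902 -1.9892  4.7193] rot->RT [-0.2275 -0.114  -0.0217] w 0.00033192958144097605 F [ 0.   0.4 -0.1]
```

View pics/o20.png

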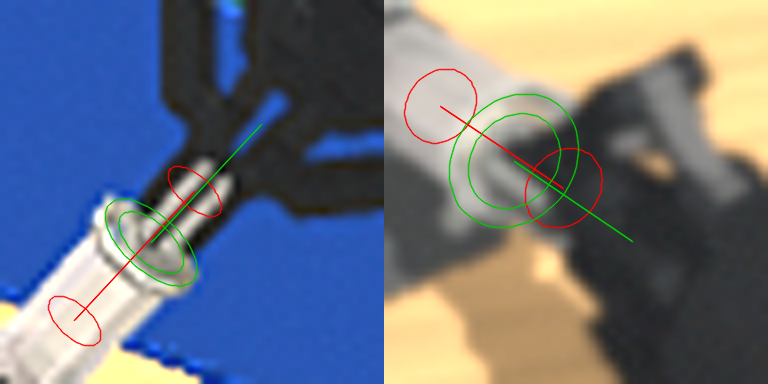

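send_rows --steps '[[[0,0,0,0,0.3,0,0],[0,0,0,0,0.1,0,0],[0,0,0,0,0,0,0],[0,0,0,0,0,0,0],[0,0,0,0,0,0,0],[0,0,0,0,0,0,0],[0,0,0,0,0,0,0],[0,0,0,0,0,0,0]]]'

```text
clock: 18.33
tool_pos: [0.5094, -0.2624, 0.1932]
ee_rot: [[0.816, 0.508, -0.275], [0.231, 0.149, 0.962], [0.53, -0.848, 0.004]]
force: [0.1, 0.1, 0.5]
gripper_width: -0.0002
```

Run:
```python
from h import *
rep()
```

```text
t 18.3333 tubeframe mm [-0.6767 -2.1913  1.0117] rot->RT [-0.1943 -0.1117 -0.0255] w -0.00022336621995484981 F [-0.4 -0.   0.3]
```

send_rows --steps '[[[0,0,0,0,-1.5,0,0],[0,0,0,0,-2.0,0,0],[0,0,0,0,-2.0,0,0],[0,0,0,0,-1.0,0,0],[0,0,0,0,0,0,0],[0,0,0,0,0,0,50],[0,0,0,0,0,0,50],[0,0,0,0,0,0,50]]]'

```text
clock: 19.0
tool_pos: [0.4742, -0.2702, 0.2479]
ee_rot: [[0.818, 0.505, -0.276], [0.23, 0.153, 0.961], [0.527, -0.85, 0.009]]
force: [-0.2, -0.1, 0.5]
gripper_width: 0.0358
```

```bash
python3 look.py 21 .068 .020 -.003
python3 - <<'E'
from h import *
plan([([.5625,-.0106,.17],RD)],50,lin=.034)
E
```

```text
t 19.0 tubeframe mm [ 0.8822 -4.3107 66.4493] rot->RT [-0.4864 -0.1972 -0.1723] w 0.03576473136217585 F [-0.1 -0.   0.6]
t 19.1 tubeframe mm [ 0.9798 -4.5045 66.3036] rot->RT [-0.5203 -0.2069 -0.181 ] w 0.04237136590699536 F [ 0.2  0.  -0.4]
[[[-0.1, -0.0, 3.5, 1.01, 1.67, 2.49, 50], [-0.1, -0.0, 3.5, 1.11, 1.6, 2.49, 50], [-0.1, -0.0, 3.5, 1.21, 1.53, 2.49, 50], [-0.1, -0.0, 3.5, 1.3, 1.45, 2.5, 50], [-0.1, -0.0, 3.5, 1.39, 1.36, 2.5, 50], [-0.1, -0.0, 3.5, 1.47, 1.27, 2.5, 50], [-0.1, -0.0, 3.5, 1.54, 1.18, 2.5, 50], [-0.1, -0.0, 3.5, 1.61, 1.08, 2.5, 50]]]
[[[-0.1, -0.0, 3.5, 1.68, 0.97, 2.5, 50], [0, 0, 0, 0, 0, 0, 50], [0, 0, 0, 0, 0, 0, 50], [0, 0, 0, 0, 0, 0, 50], [0, 0, 0, 0, 0, 0, 50], [0, 0, 0, 0, 0, 0, 50], [0, 0, 0, 0, 0, 0, 50], [0, 0, 0, 0, 0, 0, 50]]]
```

View pics/o21.png

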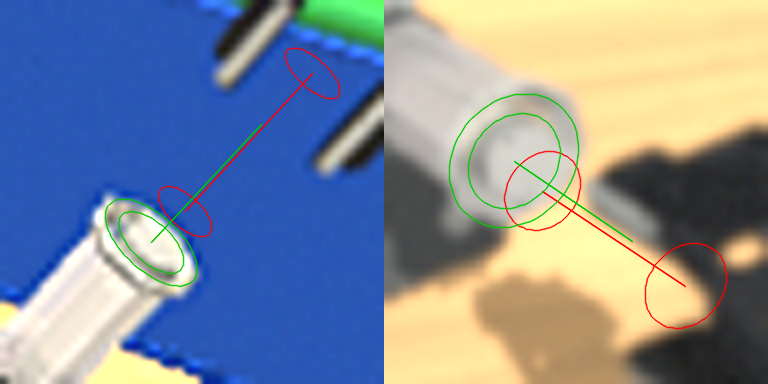

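send_rows --steps '[[[-0.1,0,3.5,1.0,1.2,2.0,50],[-0.1,0,3.5,1.1,1.4,2.5,50],[-0.1,0,3.5,1.2,1.5,2.5,50],[-0.1,0,3.5,1.3,1.5,2.5,50],[-0.1,0,3.5,1.4,1.4,2.5,50],[-0.1,0,3.5,1.5,1.3,2.5,50],[-0.1,0,3.5,1.5,1.2,2.5,50],[-0.1,0,3.5,1.6,1.1,2.0,50]]]'

```text
clock: 19.77
tool_pos: [0.5559, -0.0521, 0.1776]
ee_rot: [[0.966, 0.051, -0.254], [0.254, -0.001, 0.967], [0.05, -0.999, -0.014]]
force: [-0.2, -0.9, 0.3]
gripper_width: 0.0427
```

Run:
```python
from h import *
o=rep();print(o[0])
plan([([.5625,-.0106,.15],RD)],50,lin=.02)
```

```text
t 19.7667 tubeframe mm [ -79.2556 -191.6039  -66.5418] rot->RT [  1.1435  -0.9543 -29.1685] w 0.04270385468888354 F [0.2 0.8 0.5]
[ 0.5559 -0.0521  0.1776]
[[[0.3, -0.4, 0.9, 0.52, 0.93, 1.3, 50], [0.3, -0.4, 0.9, 0.54, 0.93, 1.29, 50], [0.3, -0.4, 0.9, 0.57, 0.92, 1.28, 50], [0, 0, 0, 0, 0, 0, 50], [0, 0, 0, 0, 0, 0, 50], [0, 0, 0, 0, 0, 0, 50], [0, 0, 0, 0, 0, 0, 50], [0, 0, 0, 0, 0, 0, 50]]]
```

send_rows --steps '[[[0.3,-0.4,0.9,0.4,0.9,1.0,50],[0.3,-0.4,0.9,0.5,0.9,1.0,50],[0.3,-0.4,0.9,0.3,0.8,0.5,50],[0,0,0,0,0,0,50],[0,0,0,0,0,0,50],[0,0,0,0,0,0,50],[0,0,0,0,0,0,50],[0,0,0,0,0,0,50]]]'

```text
clock: 20.43
tool_pos: [0.5643, -0.0161, 0.1456]
ee_rot: [[0.959, -0.008, -0.285], [0.285, 0.003, 0.959], [-0.007, -1.0, 0.005]]
force: [0.9, 0.1, -0.3]
gripper_width: 0.0429
```

Run:
```python
from h import *
from rig import grab_frame
o=rep();print(o[0])
im=grab_frame("side")["color"];cv2.imwrite("pics/side22.png",cv2.resize(im[150:310,180:390],None,fx=3,fy=3))
o=rep();print(o[0])
plan([([.5625,-.0106,.07],RD)],50,lin=.02)
```

```text
t 20.4333 tubeframe mm [ -77.5392 -223.9527 -103.1647] rot->RT [ -0.464    0.5223 -32.3989] w 0.04287253432859323 F [-0.6  0.1 -0.7]
[ 0.5643 -0.0161  0.1456]
t 20.4833 tubeframe mm [ -77.6345 -223.7888 -103.0316] rot->RT [ -0.4488   0.5151 -32.3874] w 0.0424655001261238 F [0.1 0.2 0.4]
[ 0.5644 -0.0162  0.1458]
[[[-0.1, 0.2, -0.1, 0.01, 1.89, 0.14, 50], [-0.1, 0.2, -0.1, 0.0, 1.89, 0.14, 50], [-0.1, 0.2, -0.1, 0.0, 1.89, 0.14, 50], [-0.1, 0.2, -0.1, -0.0, 1.89, 0.15, 50], [0, 0, 0, 0, 0, 0, 50], [0, 0, 0, 0, 0, 0, 50], [0, 0, 0, 0, 0, 0, 50], [0, 0, 0, 0, 0, 0, 50]]]
```

View pics/side22.png

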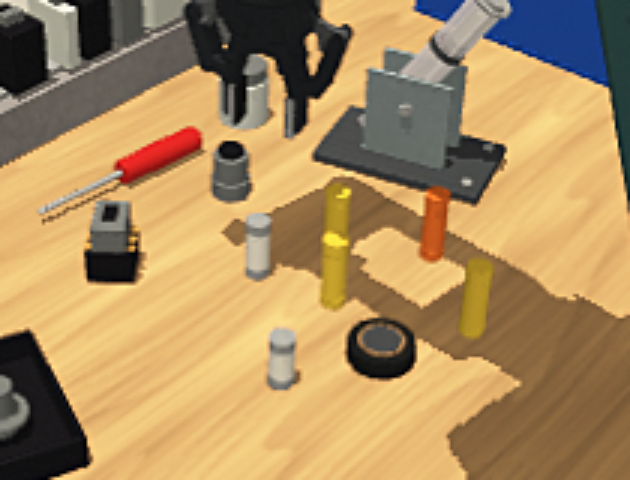

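send_rows --steps '[[[-0.3,0.3,-0.2,0,0.6,0.25,50],[0,0.2,0,0,1.2,0.2,50],[0,0,0,0,1.5,0,50],[0,0,0,0,1.5,0,50],[0,0,0,0,1.0,0,50],[0,0,0,0,0.4,0,50],[0,0,0,0,0,0,50],[0,0,0,0,0,0,50]]]'

```text
clock: 21.15
tool_pos: [0.5637, -0.0149, 0.0837]
ee_rot: [[0.963, 0.006, -0.269], [0.269, -0.003, 0.963], [0.004, -1.0, -0.005]]
force: [-0.3, -0.8, 0.1]
gripper_width: 0.043
```

Run:
```python
from h import *
from rig import grab_frame
o=rep();print(o[0])
im=grab_frame("side")["color"];cv2.imwrite("pics/side23.png",cv2.resize(im[190:250,235:299],None,fx=9,fy=9,interpolation=cv2.INTER_CUBIC))
o=rep();print(o[0])
plan([([.5625,-.0106,.037],RD)],50,lin=.02)
```

```text
t 21.15 tubeframe mm [ -44.4899 -225.2986 -155.4605] rot->RT [  0.3601  -0.2597 -31.7466] w 0.0430017387921865 F [0.4 0.7 0.3]
[ 0.5637 -0.0149  0.0837]
t 21.2 tubeframe mm [ -44.6243 -225.2969 -155.3682] rot->RT [  0.3631  -0.2584 -31.7364] w 0.04282967037125211 F [ 0.5 -1.4  0.1]
[ 0.5637 -0.0149  0.0839]
[[[0.1, -0.1, 0.1, -0.01, 1.56, 0.16, 50], [0.1, -0.1, 0.1, -0.01, 1.56, 0.15, 50], [0.1, -0.1, 0.1, -0.0, 1.56, 0.15, 50], [0, 0, 0, 0, 0, 0, 50], [0, 0, 0, 0, 0, 0, 50], [0, 0, 0, 0, 0, 0, 50], [0, 0, 0, 0, 0, 0, 50], [0, 0, 0, 0, 0, 0, 50]]]
```

View pics/side23.png

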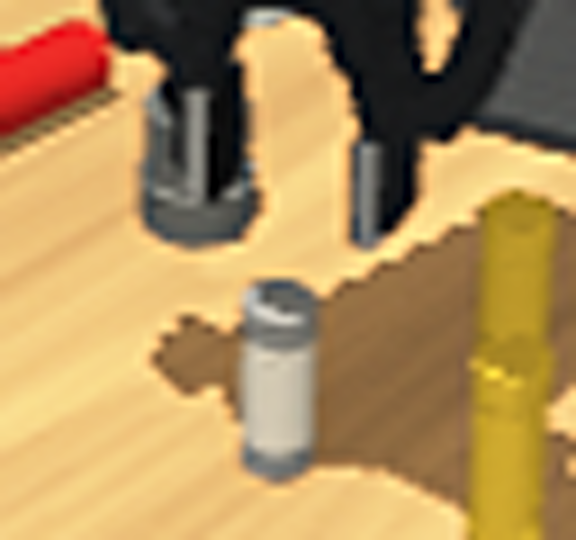

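send_rows --steps '[[[0.2,-0.1,0.2,0,0.5,0.25,50],[0.1,-0.1,0.1,0,0.8,0.15,50],[0,0,0,0,1.0,0.05,50],[0,0,0,0,1.0,0,50],[0,0,0,0,0.8,0,50],[0,0,0,0,0.4,0,50],[0,0,0,0,0.1,0,50],[0,0,0,0,0,0,50]]]'

```text
clock: 21.87
tool_pos: [0.5639, -0.0101, 0.0342]
ee_rot: [[0.962, 0.002, -0.273], [0.273, 0.0, 0.962], [0.002, -1.0, -0.0]]
force: [-0.6, 0.5, -0.5]
gripper_width: 0.043
```

Run:
```python
from h import *
o=rep();print(o[0])
plan([([.5625,-.0106,.037],RD)],50,lin=.02)
```

```text
t 21.8667 tubeframe mm [ -19.5741 -229.8078 -198.2614] rot->RT [  0.0428  -0.1104 -31.913 ] w 0.04301551602253044 F [ 0.6 -0.6 -0.2]
[ 0.5639 -0.0101  0.0342]
[[[0.0, -0.1, 0.1, -0.15, -0.28, -0.01, 50], [0, 0, 0, 0, 0, 0, 50], [0, 0, 0, 0, 0, 0, 50], [0, 0, 0, 0, 0, 0, 50], [0, 0, 0, 0, 0, 0, 50], [0, 0, 0, 0, 0, 0, 50], [0, 0, 0, 0, 0, 0, 50], [0, 0, 0, 0, 0, 0, 50]]]
```

send_rows --steps '[[[0,-0.1,0.1,-0.1,-0.3,0,50],[0,0,0,0,0,0,50],[0,0,0,0,0,0,0],[0,0,0,0,0,0,0],[0,0,0,0,0,0,0],[0,0,0,0,0,0,0],[0,0,0,0,0,0,0],[0,0,0,0,0,0,0]]]' --newtons 50

```text
clock: 22.53
tool_pos: [0.5638, -0.0107, 0.0389]
ee_rot: [[0.962, 0.002, -0.274], [0.274, -0.001, 0.962], [0.002, -1.0, -0.001]]
force: [-0.0, 0.3, -0.5]
gripper_width: 0.0198
```

Run:
```python
from h import *
o=rep();print(o[0])
plan([(o[0]+[0,0,.06],RD),([.50,-.12,.28],RT),(tf(-1,-1,125),RT)],0,lin=.033)
```

```text
t 22.5333 tubeframe mm [ -21.8625 -229.3051 -194.1825] rot->RT [  0.0711   0.0123 -31.8984] w 0.019849602600586908 F [ 0.2 -0.3 -0.5]
[ 0.5638 -0.0107  0.0389]
[[[0.0, -0.0, 0.1, 0.01, -3.0, -0.0, 0], [0.0, -0.0, 0.1, 0.0, -3.0, -0.0, 0], [0.0, -0.0, -4.6, -1.31, -2.59, -1.25, 0], [0.0, 0.0, -4.6, -1.1, -2.68, -1.25, 0], [0.0, 0.0, -4.6, -0.88, -2.76, -1.25, 0], [0.0, -0.0, -4.6, -0.66, -2.82, -1.25, 0], [-0.0, 0.0, -4.6, -0.43, -2.87, -1.25, 0], [0.0, 0.0, -4.6, -0.2, -2.89, -1.25, 0]]]
[[[-0.0, -0.0, -4.6, 0.03, -2.9, -1.25, 0], [0.0, 0.0, 0.0, -1.19, -1.1, -2.34, 0], [0.0, 0.0, 0.0, -1.19, -1.1, -2.34, 0], [0.0, 0.0, 0.0, -1.19, -1.1, -2.34, 0], [0.0, 0.0, 0.0, -1.19, -1.1, -2.34, 0], [0.0, 0.0, 0.0, -1.19, -1.1, -2.34, 0], [0.0, 0.0, 0.0, -1.19, -1.1, -2.34, 0], [0, 0, 0, 0, 0, 0, 0]]]
```

send_rows --steps '[[[0,0,0,0,-1.5,0,0],[0,0,0,0,-3,0,0],[0,0,-4.6,-1.3,-2.6,-1.2,0],[0,0,-4.6,-1.1,-2.7,-1.2,0],[0,0,-4.6,-0.9,-2.8,-1.2,0],[0,0,-4.6,-0.7,-2.8,-1.2,0],[0,0,-4.6,-0.4,-2.9,-1.2,0],[0,0,-4.6,-0.2,-2.9,-1.2,0]]]'

```text
clock: 23.2
tool_pos: [0.5087, -0.1008, 0.2433]
ee_rot: [[0.841, 0.46, -0.284], [0.253, 0.13, 0.959], [0.478, -0.878, -0.007]]
force: [-0.7, 0.3, -1.1]
gripper_width: 0.0203
```

Run:
```python
from h import *
o=rep();print(o[0])
plan([(tf(-1,-1,130),RT)],0,lin=.033)
```

```text
t 23.2 tubeframe mm [ -64.2579 -157.7785   20.3411] rot->RT [ 0.0404  0.7067 -3.4622] w 0.020267579936773028 F [ 1.1 -0.5 -0.6]
[ 0.5087 -0.1008  0.2433]
[[[0.0, 0.1, -0.5, -1.02, -1.51, -2.23, 0], [0.0, 0.1, -0.5, -1.01, -1.52, -2.23, 0], [0.0, 0.1, -0.5, -0.99, -1.52, -2.23, 0], [0.0, 0.1, -0.5, -0.97, -1.53, -2.23, 0], [0.0, 0.1, -0.5, -0.96, -1.54, -2.24, 0], [0.0, 0.1, -0.5, -0.94, -1.55, -2.24, 0], [0.0, 0.1, -0.5, -0.92, -1.56, -2.24, 0], [0, 0, 0, 0, 0, 0, 0]]]
```

send_rows --steps '[[[0,0.1,-0.5,-1.0,-2.2,-2.0,0],[0,0.1,-0.5,-1.0,-2.2,-2.6,0],[0,0.1,-0.5,-1.1,-2.0,-2.7,0],[0,0.1,-0.5,-1.2,-1.8,-2.7,0],[0,0.1,-0.5,-1.2,-1.2,-2.3,0],[0,0.1,-0.5,-0.8,-0.8,-1.4,0],[0,0,-0.3,-0.3,-0.3,-0.6,0],[0,0,0,0,0,0,0]]]'

```text
clock: 23.87
tool_pos: [0.4344, -0.2788, 0.3116]
ee_rot: [[0.81, 0.52, -0.269], [0.235, 0.132, 0.963], [0.537, -0.844, -0.016]]
force: [0.7, 0.2, -0.3]
gripper_width: 0.0197
```

Run:
```python
from h import *
o=rep();print(o[0])
plan([(tf(-1,-1,70),RT)],0,lin=.015)
```

```text
t 23.8667 tubeframe mm [  1.6081  -7.0039 141.9874] rot->RT [0.9154 0.22   0.4523] w 0.019654445234636206 F [-0.4  0.  -0.7]
[ 0.4344 -0.2788  0.3116]
[[[0.2, 0.0, 0.1, 0.04, 1.44, -0.1, 0], [0.2, 0.0, 0.1, 0.04, 1.44, -0.1, 0], [0.2, 0.0, 0.1, 0.05, 1.44, -0.11, 0], [0.2, 0.0, 0.1, 0.05, 1.44, -0.11, 0], [0.2, 0.0, 0.1, 0.05, 1.44, -0.12, 0], [0, 0, 0, 0, 0, 0, 0], [0, 0, 0, 0, 0, 0, 0], [0, 0, 0, 0, 0, 0, 0]]]
```

send_rows --steps '[[[0.3,0.1,0.1,0,1.0,-0.2,0],[0.3,0,0.1,0.1,1.6,-0.2,0],[0.2,0,0.1,0.1,1.8,-0.1,0],[0,0,0,0,1.8,0,0],[0,0,0,0,1.2,0,0],[0,0,0,0,0.6,0,0],[0,0,0,0,0.1,0,0],[0,0,0,0,0,0,0]]]'

```text
clock: 24.53
tool_pos: [0.4833, -0.2586, 0.2354]
ee_rot: [[0.815, 0.504, -0.284], [0.237, 0.157, 0.959], [0.528, -0.849, 0.009]]
force: [-0.4, 0.1, -0.3]
gripper_width: 0.0203
```

```bash
python3 look.py 24 .058 .019 0
```

```text
t 24.5333 tubeframe mm [ -2.5357 -13.0031  49.5368] rot->RT [-0.7201  0.2324 -0.1148] w 0.020286820702627016 F [ 0.5 -0.2 -0. ]
t 24.6333 tubeframe mm [ -2.6336 -12.1408  50.408 ] rot->RT [-0.6209  0.2313 -0.0869] w 0.019809066186170392 F [-0.1 -1.1 -0. ]
```

View pics/o24.png

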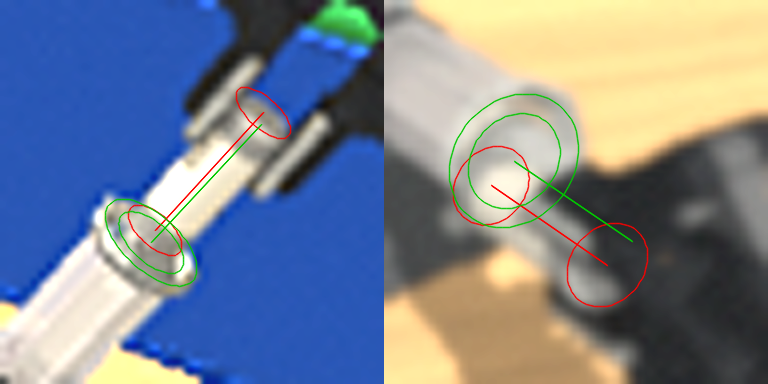

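send_rows --steps '[[[-0.6,0.2,0,-0.15,0,-0.5,0],[0,0,0,0,0,-0.3,0],[0,0,0,0,0,0,0],[0,0,0,0,0,0,0],[0,0,0,0,0,0,0],[0,0,0,0,0,0,0],[0,0,0,0,0,0,0],[0,0,0,0,0,0,0]]]'

```text
clock: 25.3
tool_pos: [0.4843, -0.2713, 0.2385]
ee_rot: [[0.815, 0.512, -0.271], [0.234, 0.138, 0.962], [0.53, -0.848, -0.007]]
force: [-0.6, 0.6, -0.5]
gripper_width: 0.0203
```

```bash
python3 look.py 25 .058 .019 0
```

```text
t 25.3 tubeframe mm [-2.1351 -0.4633 53.5237] rot->RT [0.4418 0.0562 0.0227] w 0.020325834693302736 F [ 0.6 -0.7 -0.2]
t 25.4 tubeframe mm [-2.1354 -0.5536 53.433 ] rot->RT [0.4303 0.0576 0.0201] w 0.019952514217654385 F [ 0.8 -0.2 -0.4]
```

View pics/o25.png

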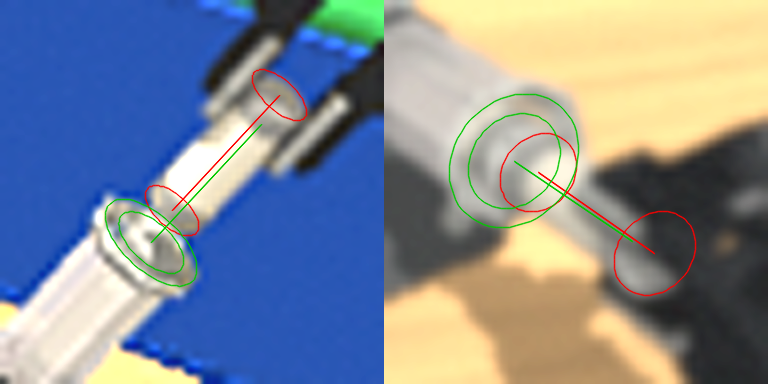

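send_rows --steps '[[[0.4,0,0,-0.1,0.5,0,0],[0,0,0,0,0.6,0,0],[0,0,0,0,0.6,0,0],[0,0,0,0,0.6,0,0],[0,0,0,0,0.4,0,0],[0,0,0,0,0.1,0,0],[0,0,0,0,0,0,0],[0,0,0,0,0,0,0]]]'

```text
clock: 26.07
tool_pos: [0.5, -0.2675, 0.2118]
ee_rot: [[0.815, 0.51, -0.275], [0.234, 0.145, 0.961], [0.531, -0.848, -0.001]]
force: [-1.7, -1.3, 2.4]
gripper_width: 0.02
```

```bash
python3 look.py 26 .058 .019 0
```

```text
t 26.0667 tubeframe mm [-1.6049  0.1196 22.3452] rot->RT [0.0325 0.086  0.0501] w 0.02000552000683677 F [0.4 0.8 3.1]
t 26.1667 tubeframe mm [-1.4711 -0.0028 22.4083] rot->RT [0.0236 0.0774 0.044 ] w 0.020135196760289947 F [ 0.5  0.8 -0. ]
```

View pics/o26.png

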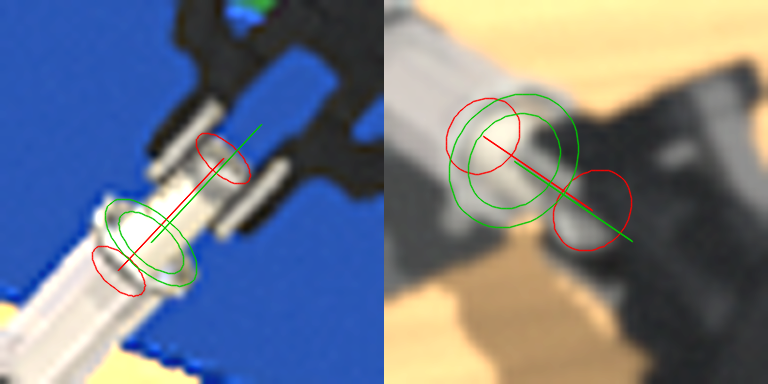

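send_rows --steps '[[[0,0,0,0,0.4,0,0],[0,0,0,0,0.4,0,0],[0,0,0,0,0.4,0,0],[0,0,0,0,0.2,0,0],[0,0,0,0,0,0,0],[0,0,0,0,0,0,45],[0,0,0,0,0,0,45],[0,0,0,0,0,0,45]]]'

```text
clock: 26.83
tool_pos: [0.5075, -0.2648, 0.1986]
ee_rot: [[0.815, 0.51, -0.275], [0.234, 0.146, 0.961], [0.531, -0.848, -0.001]]
force: [-0.1, 1.1, -0.8]
gripper_width: 0.0385
```

```bash
python3 look.py 27 .058 .019 0
```

```text
t 26.8333 tubeframe mm [-1.4113 -0.3569  6.9576] rot->RT [0.0064 0.0644 0.0464] w 0.03853515855478058 F [ 0.2 -1.1 -0.9]
t 26.9333 tubeframe mm [-1.444  -0.3413  7.0215] rot->RT [0.0112 0.0622 0.0505] w 0.038717103792199066 F [ 0.4 -0.6 -0.5]
```

View pics/o27.png

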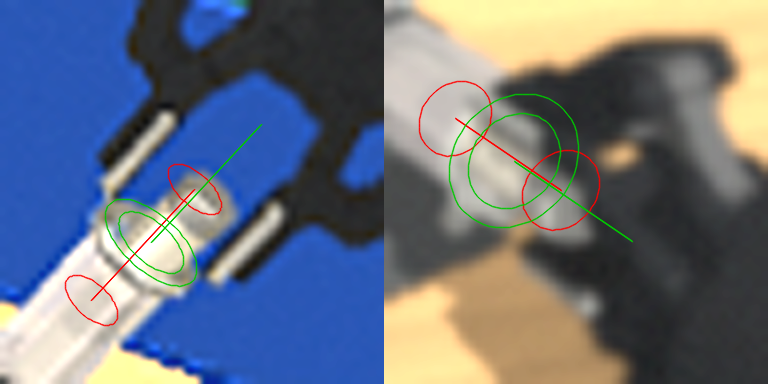

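Released, the fuse stays about 25 mm proud. Back off, close, and push.

send_rows --steps '[[[0,0,0,0,-1.0,0,45],[0,0,0,0,-1.8,0,45],[0,0,0,0,-1.4,0,45],[0,0,0,0,-0.3,0,45],[0,0,0,0,0,0,0],[0,0,0,0,0,0,0],[0,0,0,0,0,0,0],[0,0,0,0,0,0,0]]]'

```text
clock: 27.6
tool_pos: [0.4825, -0.2716, 0.2394]
ee_rot: [[0.815, 0.51, -0.275], [0.233, 0.145, 0.961], [0.53, -0.848, -0.0]]
force: [0.8, 0.3, -0.6]
gripper_width: -0.0001
```

```bash
python3 look.py 28 .058 .019 0
```

```text
t 27.6 tubeframe mm [-1.0472 -0.7398 55.2363] rot->RT [0.0058 0.0412 0.0041] w -0.00011426873738137848 F [-0.4 -0.1 -1. ]
t 27.7 tubeframe mm [-0.9699 -0.8682 55.0809] rot->RT [-0.0204  0.0375 -0.0032] w 9.193177692258186e-05 F [ 0.4 -0.7 -0.1]
```

View pics/o28.png

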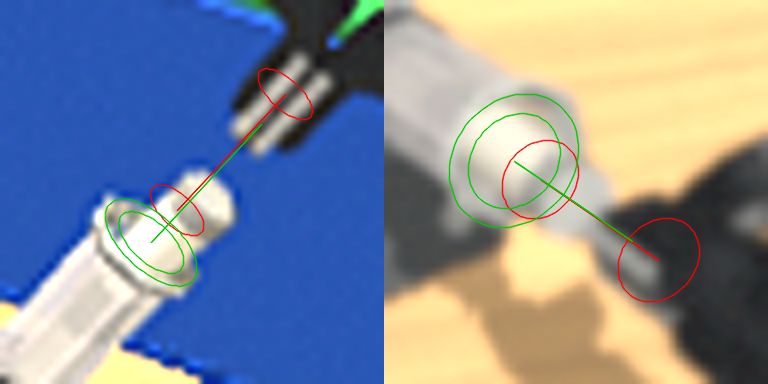

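send_rows --steps '[[[0,0,0,0,0.8,0,0],[0,0,0,0,0.8,0,0],[0,0,0,0,0.8,0,0],[0,0,0,0,0.6,0,0],[0,0,0,0,0.6,0,0],[0,0,0,0,0.4,0,0],[0,0,0,0,0.2,0,0],[0,0,0,0,0,0,0]]]'

```text
clock: 28.37
tool_pos: [0.509, -0.2647, 0.1999]
ee_rot: [[0.814, 0.512, -0.275], [0.232, 0.147, 0.962], [0.533, -0.846, 0.0]]
force: [-0.3, -0.3, 3.6]
gripper_width: 0.0
```

```bash
python3 look.py 29 .058 .019 0
```

```text
t 28.3667 tubeframe mm [-3.309  -0.0605  7.2073] rot->RT [-0.0208  0.0097  0.1862] w 2.87719128200534e-05 F [-1.6  0.2  3.2]
t 28.4667 tubeframe mm [-3.0446 -0.1716  7.4998] rot->RT [-0.0207  0.011   0.1629] w -0.00034019534525890594 F [ 0.2 -0.4  0.2]
```

View pics/o29.png

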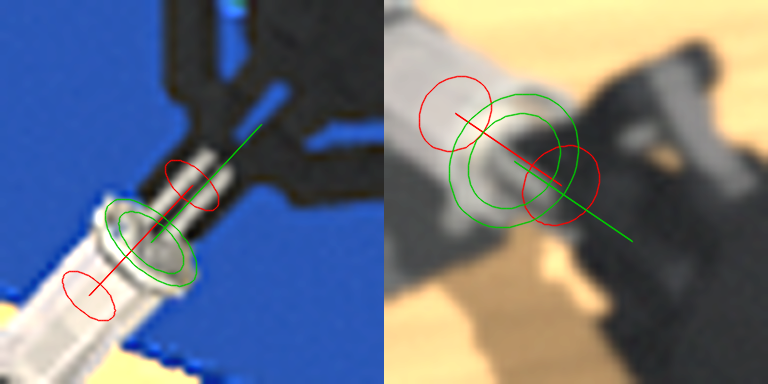

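send_rows --steps '[[[0,0,0.1,-0.1,0.3,0,0],[0,0,0,-0.1,0.3,0,0],[0,0,0,0,0.1,0,0],[0,0,0,0,0,0,0],[0,0,0,0,0,0,0],[0,0,0,0,0,0,0],[0,0,0,0,0,0,0],[0,0,0,0,0,0,0]]]'

```text
clock: 29.13
tool_pos: [0.5116, -0.2645, 0.1942]
ee_rot: [[0.814, 0.513, -0.274], [0.232, 0.145, 0.962], [0.533, -0.846, -0.001]]
force: [0.6, 0.7, 2.8]
gripper_width: 0.0003
```

Run:
```python
from h import *
rep()
```

```text
t 29.1333 tubeframe mm [-2.4996  0.4568  1.0642] rot->RT [0.0833 0.0141 0.2125] w 0.00031107857836830947 F [-2.1 -0.5  2. ]
```

send_rows --steps '[[[0,0,0,0,-1.5,0,0],[0,0,0,0,-2.0,0,0],[0,0,0,0,-2.0,0,0],[0,0,0,0,-1.5,0,0],[0,0,0,0,-0.5,0,50],[0,0,0,0,0,0,50],[0,0,0,0,0,0,50],[0,0,0,0,0,0,50]]]'

```text
clock: 29.8
tool_pos: [0.4695, -0.2739, 0.2556]
ee_rot: [[0.817, 0.507, -0.275], [0.231, 0.149, 0.962], [0.528, -0.849, 0.005]]
force: [0.1, -0.2, -0.7]
gripper_width: 0.0424
```

```bash
python3 look.py 30 .058 .019 0
python3 - <<'E'
from h import *
o=pose();print(o[0])
plan([([.4603,.0755,.17],RD)],50,lin=.034)
E
```

```text
t 29.8 tubeframe mm [ 1.536  -2.0945 75.9708] rot->RT [-0.2299 -0.1264 -0.1325] w 0.0423829653454714 F [ 0.3  0.2 -0.6]
t 29.9 tubeframe mm [ 1.6363 -2.4118 75.7125] rot->RT [-0.2831 -0.1346 -0.1427] w 0.04318289866272346 F [-0.3  0.  -0.8]
[ 0.4694 -0.2736  0.2553]
[[[-0.0, -0.0, 2.9, 0.26, 1.09, 3.07, 50], [-0.0, -0.0, 2.9, 0.31, 1.08, 3.07, 50], [-0.0, -0.0, 2.9, 0.36, 1.06, 3.07, 50], [-0.0, -0.0, 2.9, 0.42, 1.04, 3.07, 50], [-0.0, -0.0, 2.9, 0.47, 1.01, 3.07, 50], [-0.0, -0.0, 2.9, 0.52, 0.99, 3.07, 50], [-0.0, -0.0, 2.9, 0.57, 0.96, 3.07, 50], [-0.0, -0.0, 2.9, 0.62, 0.92, 3.07, 50]]]
[[[-0.0, -0.0, 2.9, 0.66, 0.89, 3.07, 50], [-0.0, -0.0, 2.9, 0.71, 0.85, 3.07, 50], [-0.0, -0.0, 2.9, 0.75, 0.82, 3.07, 50], [0, 0, 0, 0, 0, 0, 50], [0, 0, 0, 0, 0, 0, 50], [0, 0, 0, 0, 0, 0, 50], [0, 0, 0, 0, 0, 0, 50], [0, 0, 0, 0, 0, 0, 50]]]
```

View pics/o30.png

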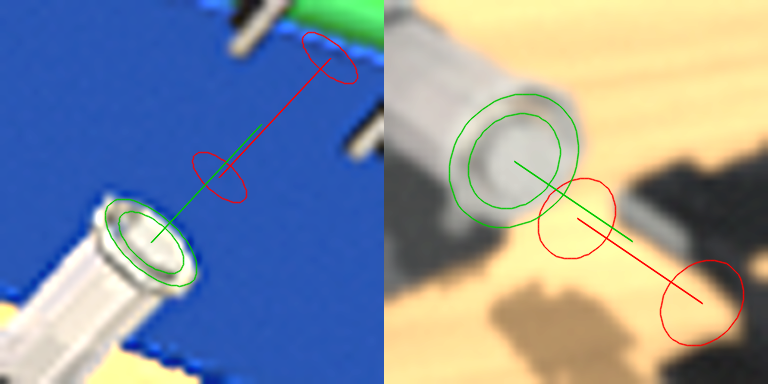

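send_rows --steps '[[[0,0,2.9,0.3,0.9,2.0,50],[0,0,2.9,0.3,1.0,3.0,50],[0,0,2.9,0.4,1.0,3.1,50],[0,0,2.9,0.4,1.0,3.1,50],[0,0,2.9,0.5,1.0,3.1,50],[0,0,2.9,0.5,1.0,3.1,50],[0,0,2.9,0.6,1.0,3.1,50],[0,0,2.9,0.6,0.9,3.1,50]]]'

```text
clock: 30.57
tool_pos: [0.4664, -0.029, 0.1912]
ee_rot: [[0.956, 0.132, -0.261], [0.259, 0.035, 0.965], [0.137, -0.991, -0.001]]
force: [0.3, 0.4, -0.3]
gripper_width: 0.0427
```

Run:
```python
from h import *
o=rep();print(o[0])
plan([([.4603,.0755,.15],RD)],50,lin=.03)
```

```text
t 30.5667 tubeframe mm [ -18.8109 -238.4096  -12.676 ] rot->RT [  0.3264  -0.7438 -24.1514] w 0.04269583517173413 F [-0.2 -0.3 -0.4]
[ 0.4664 -0.029   0.1912]
[[[0.0, -0.2, 2.0, 0.39, 1.09, 2.56, 50], [0.0, -0.2, 2.0, 0.44, 1.08, 2.56, 50], [0.0, -0.2, 2.0, 0.48, 1.06, 2.56, 50], [0.0, -0.2, 2.0, 0.53, 1.05, 2.56, 50], [0, 0, 0, 0, 0, 0, 50], [0, 0, 0, 0, 0, 0, 50], [0, 0, 0, 0, 0, 0, 50], [0, 0, 0, 0, 0, 0, 50]]]
```

send_rows --steps '[[[0,-0.2,2.0,0.4,1.1,2.6,50],[0,-0.2,2.0,0.4,1.1,2.4,50],[0,-0.2,2.0,0.5,1.0,2.0,50],[0,-0.1,1.8,0.4,0.8,1.3,50],[0,0,0,0,0.2,0.5,50],[0,0,0,0,0,0,50],[0,0,0,0,0,0,50],[0,0,0,0,0,0,50]]]'

```text
clock: 31.23
tool_pos: [0.4596, 0.0751, 0.1438]
ee_rot: [[0.958, -0.013, -0.288], [0.288, -0.003, 0.958], [-0.014, -1.0, 0.001]]
force: [0.4, -0.5, 0.4]
gripper_width: 0.0427
```

Run:
```python
from h import *
from rig import grab_frame
im=grab_frame("side")["color"];cv2.imwrite("pics/side31.png",cv2.resize(im[190:310,205:345],None,fx=5,fy=5))
o=rep();print(o[0])
plan([([.4603,.0755,.065],RD)],50,lin=.02)
```

```text
t 31.2833 tubeframe mm [ -12.4821 -340.0885  -64.4732] rot->RT [ -0.2419   0.7191 -32.7605] w 0.04230481836075987 F [-0.3  0.   0.2]
[0.4597 0.0748 0.1439]
[[[-0.0, 0.2, -0.2, 0.05, 1.97, 0.01, 50], [-0.0, 0.2, -0.2, 0.04, 1.97, 0.01, 50], [-0.0, 0.2, -0.2, 0.03, 1.97, 0.01, 50], [-0.0, 0.2, -0.2, 0.03, 1.97, 0.01, 50], [0, 0, 0, 0, 0, 0, 50], [0, 0, 0, 0, 0, 0, 50], [0, 0, 0, 0, 0, 0, 50], [0, 0, 0, 0, 0, 0, 50]]]
```

View pics/side31.png

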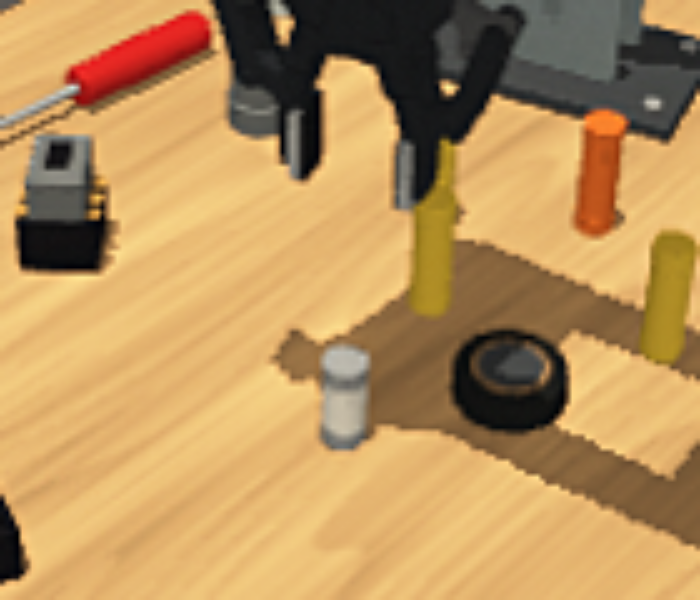

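send_rows --steps '[[[-0.1,0.3,-0.4,0.05,0.6,0,50],[-0.1,0.3,-0.3,0,1.2,0,50],[0,0,0,0,1.5,0,50],[0,0,0,0,1.5,0,50],[0,0,0,0,1.1,0,50],[0,0,0,0,0.6,0,50],[0,0,0,0,0.1,0,50],[0,0,0,0,0,0,50]]]'

```text
clock: 31.95
tool_pos: [0.4625, 0.0678, 0.0779]
ee_rot: [[0.964, 0.013, -0.264], [0.264, -0.003, 0.965], [0.011, -1.0, -0.007]]
force: [0.1, 0.8, -0.1]
gripper_width: 0.0427
```

Run:
```python
from h import *
o=rep();print(o[0])
plan([([.4603,.0755,.028],RD)],50,lin=.02)
```

```text
t 31.95 tubeframe mm [  21.8681 -332.5874 -120.8801] rot->RT [  0.5477  -0.5076 -31.3437] w 0.04267694832467818 F [-0.2 -0.8 -0.3]
[0.4625 0.0678 0.0779]
[[[0.1, -0.2, 0.2, -0.02, 1.66, 0.28, 50], [0.1, -0.2, 0.2, -0.01, 1.66, 0.27, 50], [0.1, -0.2, 0.2, -0.01, 1.66, 0.27, 50], [0, 0, 0, 0, 0, 0, 50], [0, 0, 0, 0, 0, 0, 50], [0, 0, 0, 0, 0, 0, 50], [0, 0, 0, 0, 0, 0, 50], [0, 0, 0, 0, 0, 0, 50]]]
```

send_rows --steps '[[[0.3,-0.3,0.4,0,0.3,0.35,50],[0.2,-0.2,0.2,0,0.6,0.25,50],[0,0,0,0,0.9,0,50],[0,0,0,0,1.0,0,50],[0,0,0,0,0.8,0,50],[0,0,0,0,0.5,0,50],[0,0,0,0,0.2,0,50],[0,0,0,0,0,0,50]]]'

```text
clock: 32.62
tool_pos: [0.4635, 0.0742, 0.033]
ee_rot: [[0.962, 0.005, -0.273], [0.273, 0.003, 0.962], [0.005, -1.0, 0.002]]
force: [0.3, -1.0, 0.6]
gripper_width: 0.0425
```

Run:
```python
from h import *
from rig import grab_frame
im=grab_frame("side")["color"];cv2.imwrite("pics/side32.png",cv2.resize(im[240:290,245:309],None,fx=8,fy=8,interpolation=cv2.INTER_CUBIC))
o=rep();print(o[0])
plan([([.4603,.0755,.028],RD)],50,lin=.02)
```

```text
t 32.6667 tubeframe mm [  43.2541 -338.434  -160.2959] rot->RT [ -0.0638  -0.1269 -31.6786] w 0.04297910476154474 F [ 0.1 -0.1  1. ]
[0.4635 0.0742 0.0331]
[[[-0.1, -0.1, 0.3, -0.28, 0.51, 0.21, 50], [0, 0, 0, 0, 0, 0, 50], [0, 0, 0, 0, 0, 0, 50], [0, 0, 0, 0, 0, 0, 50], [0, 0, 0, 0, 0, 0, 50], [0, 0, 0, 0, 0, 0, 50], [0, 0, 0, 0, 0, 0, 50], [0, 0, 0, 0, 0, 0, 50]]]
```

View pics/side32.png

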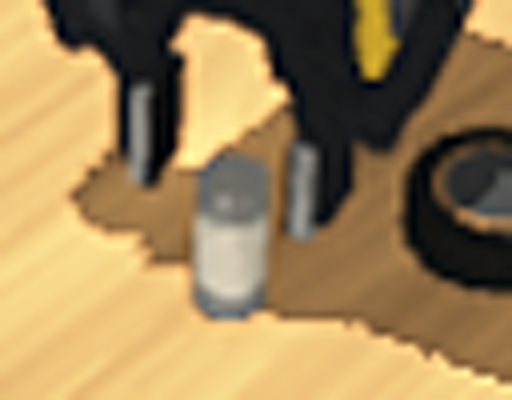

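send_rows --steps '[[[-0.1,-0.1,0.3,-0.25,0.3,0.2,50],[0,0,0,0,0.2,0,50],[0,0,0,0,0,0,50],[0,0,0,0,0,0,0],[0,0,0,0,0,0,0],[0,0,0,0,0,0,0],[0,0,0,0,0,0,0],[0,0,0,0,0,0,0]]]' --newtons 50

```text
clock: 33.33
tool_pos: [0.4612, 0.0756, 0.0289]
ee_rot: [[0.962, 0.002, -0.275], [0.275, -0.0, 0.962], [0.002, -1.0, -0.001]]
force: [0.1, 0.4, -0.6]
gripper_width: 0.02
```

Run:
```python
from h import *
o=rep();print(o[0])
plan([(o[0]+[0,0,.06],RD),([.44,-.02,.28],RT),(tf(-1,-1,125),RT)],0,lin=.034)
```

```text
t 33.3333 tubeframe mm [  46.9959 -340.4657 -162.9004] rot->RT [  0.0487   0.0333 -31.8715] w 0.020040931747348674 F [ 0.1 -0.3 -0.6]
[0.4612 0.0756 0.0289]
[[[0.0, 0.0, 0.1, 0.01, -3.0, -0.0, 0], [0.0, 0.0, 0.1, 0.0, -3.0, -0.0, 0], [0.0, -0.0, -4.6, -0.67, -2.73, -1.23, 0], [0.0, 0.0, -4.6, -0.45, -2.77, -1.23, 0], [0.0, 0.0, -4.6, -0.22, -2.8, -1.23, 0], [0.0, -0.0, -4.6, -0.0, -2.81, -1.23, 0], [-0.0, 0.0, -4.6, 0.22, -2.8, -1.23, 0], [0.0, 0.0, -4.6, 0.45, -2.77, -1.23, 0]]]
[[[-0.0, -0.0, -4.6, 0.67, -2.73, -1.23, 0], [0.0, 0.0, 0.0, -0.57, -0.63, -3.17, 0], [0.0, 0.0, 0.0, -0.57, -0.63, -3.17, 0], [0.0, 0.0, 0.0, -0.57, -0.63, -3.17, 0], [0.0, 0.0, 0.0, -0.57, -0.63, -3.17, 0], [0.0, 0.0, 0.0, -0.57, -0.63, -3.17, 0], [0.0, 0.0, 0.0, -0.57, -0.63, -3.17, 0], [0.0, 0.0, 0.0, -0.57, -0.63, -3.17, 0]]]
[[[0.0, 0.0, 0.0, -0.57, -0.63, -3.17, 0], [0, 0, 0, 0, 0, 0, 0], [0, 0, 0, 0, 0, 0, 0], [0, 0, 0, 0, 0, 0, 0], [0, 0, 0, 0, 0, 0, 0], [0, 0, 0, 0, 0, 0, 0], [0, 0, 0, 0, 0, 0, 0], [0, 0, 0, 0, 0, 0, 0]]]
```

Run:
```python
from h import *
o=rep();print(o[0])
plan([(o[0]+[0,0,.06],RD),([.50,-.10,.26],RT),(tf(-1,-1,125),RT)],0,lin=.034)
```

```text
t 33.3333 tubeframe mm [  46.9959 -340.4657 -162.9004] rot->RT [  0.0487   0.0333 -31.8715] w 0.020040931747348674 F [ 0.1 -0.3 -0.6]
[0.4612 0.0756 0.0289]
[[[0.0, 0.0, 0.1, 0.01, -3.0, -0.0, 0], [0.0, 0.0, 0.1, 0.0, -3.0, -0.0, 0], [0.0, 0.0, -4.0, -0.14, -2.14, -2.24, 0], [0.0, -0.0, -4.0, 0.01, -2.14, -2.24, 0], [0.0, -0.0, -4.0, 0.16, -2.14, -2.24, 0], [0.0, 0.0, -4.0, 0.31, -2.12, -2.24, 0], [0.0, -0.0, -4.0, 0.46, -2.09, -2.24, 0], [0.0, 0.0, -4.0, 0.6, -2.06, -2.24, 0]]]
[[[0.0, -0.0, -4.0, 0.74, -2.01, -2.24, 0], [-0.0, -0.0, -4.0, 0.88, -1.95, -2.24, 0], [0.0, 0.0, 0.0, -1.09, -1.44, -2.67, 0], [0.0, 0.0, 0.0, -1.09, -1.44, -2.67, 0], [0.0, 0.0, 0.0, -1.09, -1.44, -2.67, 0], [0.0, 0.0, 0.0, -1.09, -1.44, -2.67, 0], [0.0, 0.0, 0.0, -1.09, -1.44, -2.67, 0], [0.0, 0.0, 0.0, -1.09, -1.44, -2.67, 0]]]
```

send_rows --steps '[[[0,0,0,0,-1.5,0,0],[0,0,0,0,-3.2,0,0],[0,0,-4.0,-0.1,-3.0,-1.6,0],[0,0,-4.0,0,-2.6,-2.2,0],[0,0,-4.0,0.2,-2.3,-2.2,0],[0,0,-4.0,0.3,-2.1,-2.2,0],[0,0,-4.0,0.5,-2.1,-2.2,0],[0,0,-4.0,0.6,-2.1,-2.2,0]]]'

```text
clock: 34.0
tool_pos: [0.4889, -0.0478, 0.2245]
ee_rot: [[0.87, 0.403, -0.285], [0.261, 0.115, 0.958], [0.419, -0.908, -0.005]]
force: [1.3, 0.4, -0.2]
gripper_width: 0.02
```

Run:
```python
from h import *
o=rep();print(o[0])
plan([([.49,-.13,.26],RT),(tf(-1,-1,125),RT)],0,lin=.034)
```

```text
t 34.0 tubeframe mm [ -50.458  -214.1461    6.8449] rot->RT [-0.0348  0.7056 -7.2548] w 0.019968530342289226 F [-1.1 -0.  -0.9]
[ 0.4889 -0.0478  0.2245]
[[[-0.0, 0.2, -2.4, -0.19, -1.37, -2.64, 0], [-0.0, 0.2, -2.4, -0.12, -1.38, -2.64, 0], [-0.0, 0.2, -2.4, -0.05, -1.38, -2.64, 0], [0.0, 0.0, 0.0, -1.0, -1.53, -2.68, 0], [0.0, 0.0, 0.0, -1.0, -1.53, -2.68, 0], [0.0, 0.0, 0.0, -1.0, -1.53, -2.68, 0], [0.0, 0.0, 0.0, -1.0, -1.53, -2.68, 0], [0.0, 0.0, 0.0, -1.0, -1.53, -2.68, 0]]]
```

send_rows --steps '[[[0,0.2,-2.4,-0.2,-1.4,-2.6,0],[0,0.2,-2.4,-0.1,-1.4,-2.7,0],[0,0.2,-2.4,-0.1,-1.4,-2.7,0],[0,0,0,-1.0,-1.5,-2.7,0],[0,0,0,-1.0,-1.5,-2.7,0],[0,0,0,-1.0,-1.5,-2.6,0],[0,0,0,-0.9,-1.5,-1.8,0],[0,0,0,-0.6,-1.0,-1.0,0]]]'

```text
clock: 34.67
tool_pos: [0.4416, -0.2679, 0.3049]
ee_rot: [[0.806, 0.526, -0.272], [0.235, 0.137, 0.962], [0.543, -0.839, -0.013]]
force: [0.7, -0.2, -0.9]
gripper_width: 0.0203
```

Run:
```python
from h import *
o=rep();print(o[0])
plan([(tf(-1,-1,110),RT)],0,lin=.034)
```

```text
t 34.6667 tubeframe mm [ -3.3062 -15.4896 131.099 ] rot->RT [0.7242 0.2908 0.924 ] w 0.020346191529164507 F [-0.1  0.4 -1.1]
[ 0.4416 -0.2679  0.3049]
[[[0.7, 0.3, 0.9, -0.27, 2.12, -1.42, 0], [0, 0, 0, 0, 0, 0, 0], [0, 0, 0, 0, 0, 0, 0], [0, 0, 0, 0, 0, 0, 0], [0, 0, 0, 0, 0, 0, 0], [0, 0, 0, 0, 0, 0, 0], [0, 0, 0, 0, 0, 0, 0], [0, 0, 0, 0, 0, 0, 0]]]
```

send_rows --steps '[[[0.4,0.2,0.4,-0.2,0.9,-0.7,0],[0.4,0.1,0.4,-0.1,1.4,-0.6,0],[0,0,0,0,1.5,-0.3,0],[0,0,0,0,1.4,-0.2,0],[0,0,0,0,1.0,-0.1,0],[0,0,0,0,0.6,0,0],[0,0,0,0,0.3,0,0],[0,0,0,0,0,0,0]]]'

```text
clock: 35.33
tool_pos: [0.4796, -0.2851, 0.2424]
ee_rot: [[0.817, 0.511, -0.267], [0.229, 0.137, 0.964], [0.529, -0.848, -0.005]]
force: [-0.1, 0.2, -1.0]
gripper_width: 0.0203
```

```bash
python3 look.py 35 .048 .019 0
```

```text
t 35.3333 tubeframe mm [ 2.9032 11.4468 61.1986] rot->RT [ 0.4866 -0.2323 -0.0464] w 0.02030802683382879 F [ 0.6 -0.2 -0.9]
t 35.4333 tubeframe mm [ 2.6016 11.7966 61.867 ] rot->RT [ 0.5431 -0.2104 -0.0237] w 0.020012120460501843 F [ 1.1  0.1 -0.7]
```

View pics/o35.png

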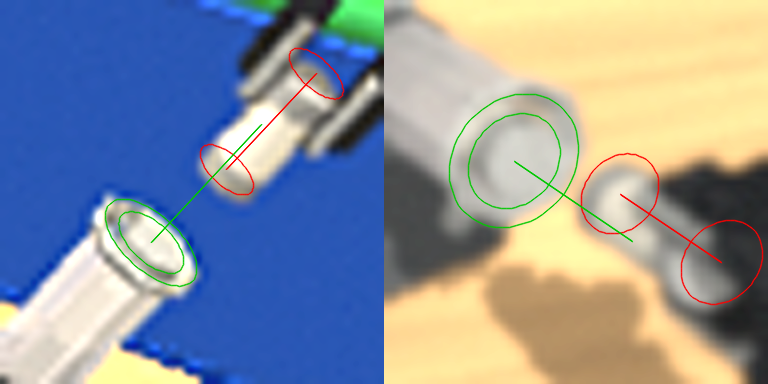

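send_rows --steps '[[[0.5,-0.2,0,0.3,0.4,0.5,0],[0,0,0,0,0.4,0.35,0],[0,0,0,0,0,0,0],[0,0,0,0,0,0,0],[0,0,0,0,0,0,0],[0,0,0,0,0,0,0],[0,0,0,0,0,0,0],[0,0,0,0,0,0,0]]]'

```text
clock: 36.1
tool_pos: [0.4844, -0.2749, 0.2398]
ee_rot: [[0.814, 0.511, -0.275], [0.235, 0.142, 0.961], [0.531, -0.848, -0.004]]
force: [0.0, -0.0, -0.5]
gripper_width: 0.02
```

```bash
python3 look.py 36 .048 .019 0
```

```text
t 36.1 tubeframe mm [-2.0282  2.9333 55.129 ] rot->RT [0.1887 0.143  0.0528] w 0.020034724896260885 F [ 0.3  0.  -0.4]
t 36.2 tubeframe mm [-2.0289  2.9158 55.111 ] rot->RT [0.1842 0.1389 0.055 ] w 0.02025283423154402 F [ 0.2 -0.2 -0.4]
```

View pics/o36.png

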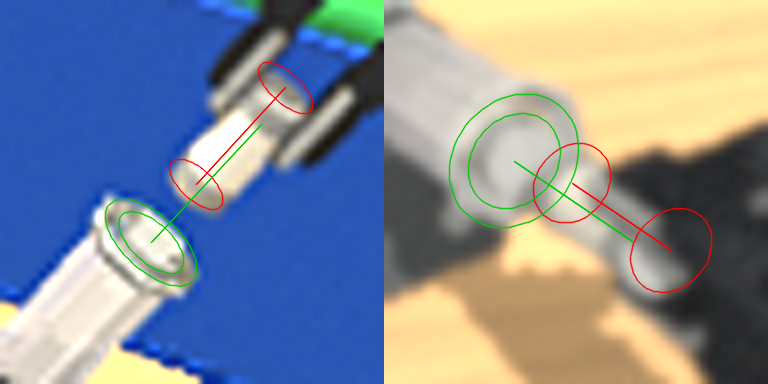

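send_rows --steps '[[[0.2,0.1,0,-0.1,0,0.3,0],[0,0,0,0,0.4,0,0],[0,0,0,0,0.5,0,0],[0,0,0,0,0.4,0,0],[0,0,0,0,0.1,0,0],[0,0,0,0,0,0,0],[0,0,0,0,0,0,0],[0,0,0,0,0,0,0]]]'

```text
clock: 36.87
tool_pos: [0.4904, -0.2695, 0.2254]
ee_rot: [[0.815, 0.51, -0.275], [0.232, 0.147, 0.961], [0.53, -0.848, 0.001]]
force: [0.1, -0.0, -0.0]
gripper_width: 0.0201
```

```bash
python3 look.py 37 .048 .019 0
```

```text
t 36.8667 tubeframe mm [-0.5177 -0.5806 39.0133] rot->RT [-0.0917 -0.013   0.0289] w 0.020086740520687978 F [-0.  0. -0.]
t 36.9667 tubeframe mm [-0.5559 -0.4716 39.1636] rot->RT [-0.0718 -0.0083  0.0327] w 0.020205053531781595 F [0.1 0.2 0.1]
```

View pics/o37.png

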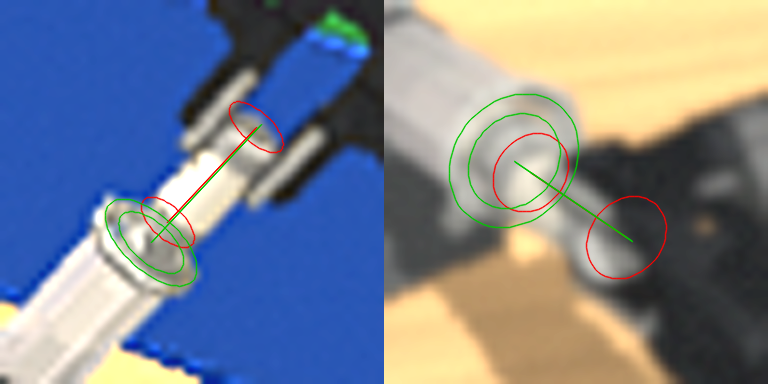

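send_rows --steps '[[[0,0,0,0,0.4,0,0],[0,0,0,0,0.5,0,0],[0,0,0,0,0.5,0,0],[0,0,0,0,0.4,0,0],[0,0,0,0,0.2,0,0],[0,0,0,0,0,0,0],[0,0,0,0,0,0,0],[0,0,0,0,0,0,0]]]'

```text
clock: 37.63
tool_pos: [0.503, -0.2684, 0.2087]
ee_rot: [[0.814, 0.513, -0.274], [0.233, 0.143, 0.962], [0.532, -0.846, -0.003]]
force: [-2.0, -0.6, 2.7]
gripper_width: 0.0204
```

```bash
python3 look.py 38 .048 .019 0
```

```text
t 37.6333 tubeframe mm [-2.2828  1.8203 18.3188] rot->RT [0.1862 0.0596 0.1675] w 0.02035056166210243 F [0.3 0.  3.4]
t 37.7333 tubeframe mm [-2.2889  1.8191 18.3806] rot->RT [0.1908 0.0553 0.1712] w 0.02005675947658222 F [ 0.2 -0.6  1.8]
```

View pics/o38.png

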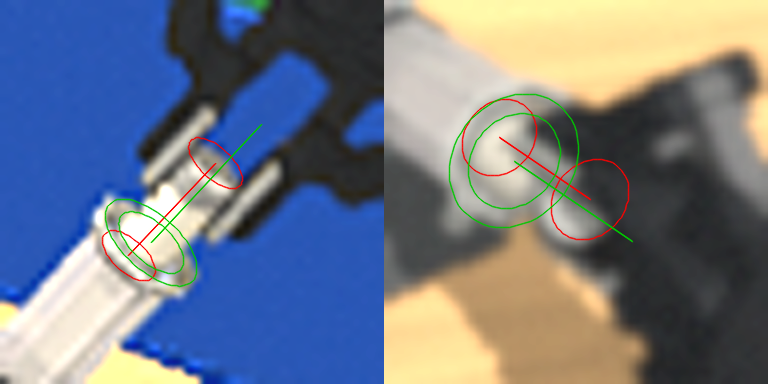

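send_rows --steps '[[[0.2,0,0.1,-0.1,0.3,0.1,0],[0,0,0,0,0.3,0.1,0],[0,0,0,0,0.3,0,0],[0,0,0,0,0.2,0,0],[0,0,0,0,0.1,0,0],[0,0,0,0,0,0,0],[0,0,0,0,0,0,0],[0,0,0,0,0,0,0]]]'

```text
clock: 38.4
tool_pos: [0.5091, -0.2666, 0.198]
ee_rot: [[0.814, 0.512, -0.274], [0.234, 0.142, 0.962], [0.532, -0.847, -0.004]]
force: [-1.1, -0.8, 3.6]
gripper_width: 0.0203
```

```bash
python3 look.py 39 .048 .019 0
```

```text
t 38.4 tubeframe mm [-1.9986  1.8113  5.8809] rot->RT [0.2084 0.0791 0.1232] w 0.02033443424246773 F [-0.8  0.4  3.8]
t 38.5 tubeframe mm [-2.0057  1.8206  5.946 ] rot->RT [0.2156 0.0809 0.1238] w 0.019961986001124504 F [-0.5  0.8  2.3]
```

View pics/o39.png

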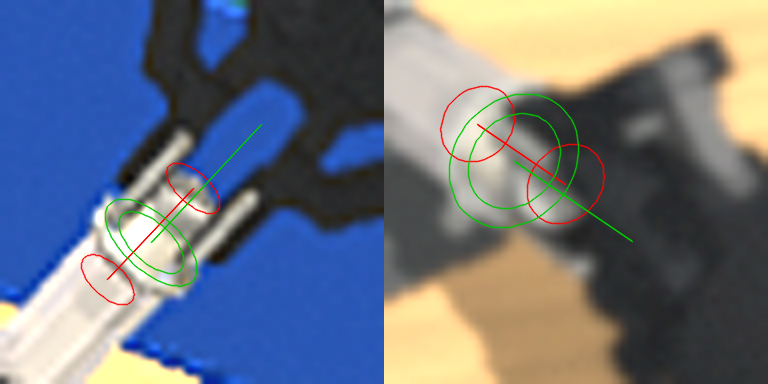

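send_rows --steps '[[[0,0,0,0,0,0,32],[0,0,0,0,0,0,32],[0,0,0,0,-0.5,0,32],[0,0,0,0,-0.3,0,32],[0,0,0,0,0,0,0],[0,0,0,0,0,0,0],[0,0,0,0,0,0,0],[0,0,0,0,0,0,0]]]'

```text
clock: 39.17
tool_pos: [0.5028, -0.265, 0.2037]
ee_rot: [[0.816, 0.509, -0.276], [0.233, 0.147, 0.961], [0.53, -0.848, 0.002]]
force: [0.2, 1.0, 0.1]
gripper_width: 0.0194
```

```bash
python3 look.py 40 .048 .019 0
```

```text
t 39.1667 tubeframe mm [-0.1985 -1.4754 13.6814] rot->RT [-0.1188  0.0185 -0.0124] w 0.019407140013879564 F [-0.5 -0.9 -0.2]
t 39.2667 tubeframe mm [-0.2646 -1.4287 13.6665] rot->RT [-0.1173  0.0211 -0.0087] w 0.0196065235582763 F [ 0.  -0.5 -1.2]
```

View pics/o40.png

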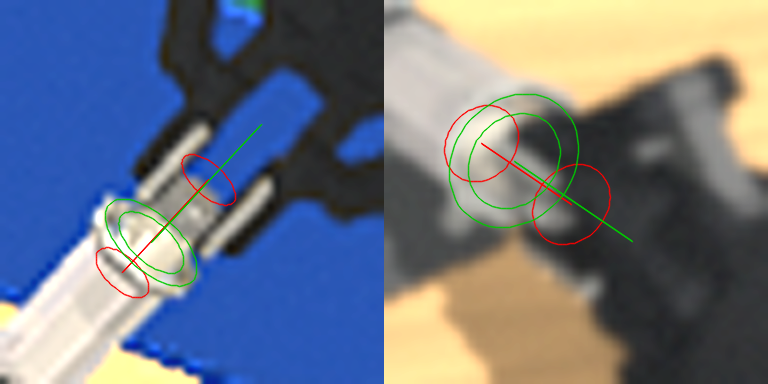

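send_rows --steps '[[[0,0,0,0,0.3,0,0],[0,0,0,0,0.3,0,0],[0,0,0,0,0.2,0,0],[0,0,0,0,0,0,0],[0,0,0,0,0,0,0],[0,0,0,0,0,0,45],[0,0,0,0,0,0,45],[0,0,0,0,0,0,45]]]'

```text
clock: 39.93
tool_pos: [0.5078, -0.2638, 0.1963]
ee_rot: [[0.815, 0.509, -0.276], [0.233, 0.147, 0.961], [0.53, -0.848, 0.001]]
force: [0.5, -0.1, 0.5]
gripper_width: 0.0389
```

```bash
python3 look.py 41 .048 .019 0
```

```text
t 39.9333 tubeframe mm [-0.6591 -1.2477  4.6659] rot->RT [-0.116   0.0283  0.0198] w 0.03889698752722094 F [-0.6  0.2  0.1]
t 40.0333 tubeframe mm [-0.6929 -1.1814  4.7305] rot->RT [-0.1088  0.0282  0.0234] w 0.03832913583958583 F [ 0.7  0.6 -0. ]
```

View pics/o41.png

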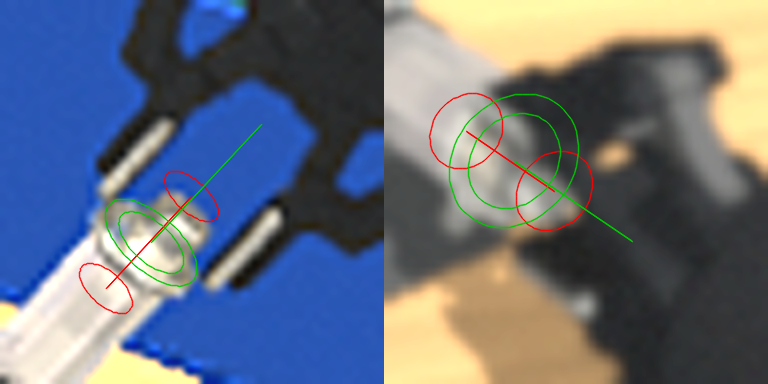

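Fuse about 16 mm proud now and self-standing. Retreat, close, push.

send_rows --steps '[[[0,0,0,0,-0.8,0,45],[0,0,0,0,-1.3,0,45],[0,0,0,0,-1.0,0,45],[0,0,0,0,-0.3,0,45],[0,0,0,0,0,0,0],[0,0,0,0,0,0,0],[0,0,0,0,0,0,0],[0,0,0,0,0,0,0]]]'

```text
clock: 40.7
tool_pos: [0.4889, -0.2694, 0.2278]
ee_rot: [[0.815, 0.509, -0.275], [0.233, 0.147, 0.961], [0.53, -0.848, 0.001]]
force: [-0.0, -0.4, -0.5]
gripper_width: 0.0
```

```bash
python3 look.py 42 .048 .019 0
```

```text
t 40.7 tubeframe mm [-0.5912 -1.0487 41.8314] rot->RT [-0.0619  0.0236  0.0143] w 3.8905296217028195e-05 F [ 0.4  0.4 -0.4]
t 40.8 tubeframe mm [-0.5267 -1.2105 41.6498] rot->RT [-0.0907  0.0196  0.0069] w -5.482225541514193e-05 F [-0.3 -0.   0.6]
```

View pics/o42.png

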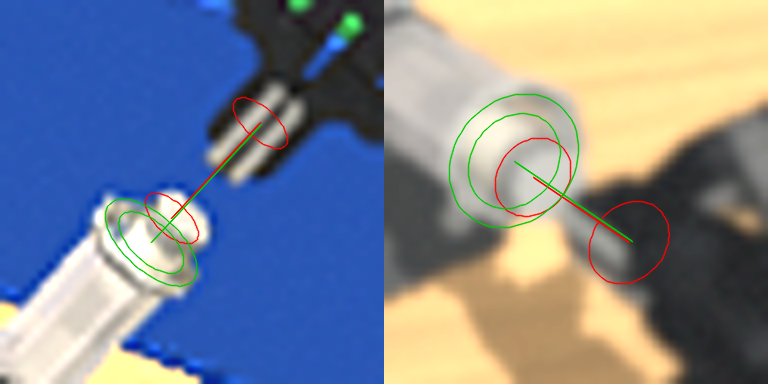

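send_rows --steps '[[[0,0,0,0,0.6,0,0],[0,0,0,0,0.6,0,0],[0,0,0,0,0.6,0,0],[0,0,0,0,0.5,0,0],[0,0,0,0,0.5,0,0],[0,0,0,0,0.3,0,0],[0,0,0,0,0.1,0,0],[0,0,0,0,0,0,0]]]'

```text
clock: 41.47
tool_pos: [0.5077, -0.2637, 0.1967]
ee_rot: [[0.815, 0.509, -0.276], [0.233, 0.148, 0.961], [0.53, -0.848, 0.003]]
force: [-0.6, -0.7, 3.2]
gripper_width: -0.0
```

Run:
```python
from h import *
rep()
```

```text
t 41.4667 tubeframe mm [-0.8338 -1.4099  5.0318] rot->RT [-0.1682 -0.0034  0.0203] w -3.6599552420471597e-05 F [-1.   0.5  3.2]
```

send_rows --steps '[[[0,0,0,0,0.3,0,0],[0,0,0,0,0.2,0,0],[0,0,0,0,0,0,0],[0,0,0,0,0,0,0],[0,0,0,0,0,0,0],[0,0,0,0,0,0,0],[0,0,0,0,0,0,0],[0,0,0,0,0,0,0]]]'

```text
clock: 42.13
tool_pos: [0.5103, -0.263, 0.1923]
ee_rot: [[0.815, 0.509, -0.276], [0.233, 0.148, 0.961], [0.53, -0.848, 0.002]]
force: [0.0, -0.8, 1.0]
gripper_width: -0.0
```

Run:
```python
from h import *
rep()
```

```text
t 42.1333 tubeframe mm [-0.7991 -1.3354 -0.1142] rot->RT [-0.1375  0.0142  0.0153] w -1.1318112115884714e-05 F [-0.4  0.8  1. ]
```

Flush at z ≈ −0.1 mm. Retreat well clear and check everything.

send_rows --steps '[[[0,0,0,0,-1.2,0,0],[0,0,0,0,-2.0,0,0],[0,0,0,0,-2.5,0,0],[0,0,0,0,-2.5,-0.5,0],[0,0,0,0,-1.0,-2.0,0],[0,0,0,0,0,-2.5,0],[0,0,0,0,0,-1.5,0],[0,0,0,0,0,0,0]]]'

```text
clock: 42.8
tool_pos: [0.4778, -0.3387, 0.2714]
ee_rot: [[0.818, 0.504, -0.278], [0.233, 0.152, 0.961], [0.527, -0.85, 0.006]]
force: [1.3, -1.0, 0.7]
gripper_width: 0.0005
```

```bash
python3 look.py 43 .048 .019 0
python3 - <<'E'
import cv2,numpy as np
a=cv2.imread("pics/side43.png")[120:320,130:400];b=cv2.imread("pics/top43.png")[110:300,100:420]
cv2.imwrite("pics/f1.png",cv2.resize(a,None,fx=2.8,fy=2.8,interpolation=cv2.INTER_CUBIC));cv2.imwrite("pics/f2.png",cv2.resize(b,None,fx=2.4,fy=2.4,interpolation=cv2.INTER_CUBIC))
E
```

```text
t 42.8 tubeframe mm [ 1.4541 62.5621 94.52  ] rot->RT [-0.4197 -0.0099 -0.2295] w 0.00045802922587629606 F [-1.3  1.3  0.1]
t 42.9 tubeframe mm [ 1.8841 59.1028 93.7082] rot->RT [-0.6588 -0.0426 -0.2554] w 0.00019706776830537856 F [ 0.2 -0.  -0. ]
```

View pics/o43.png

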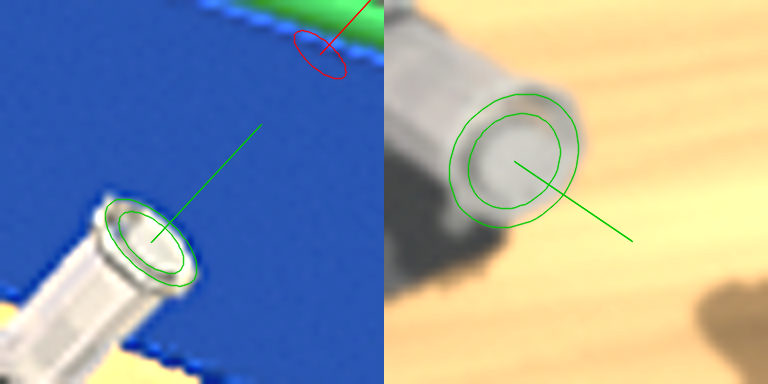

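View pics/f1.png

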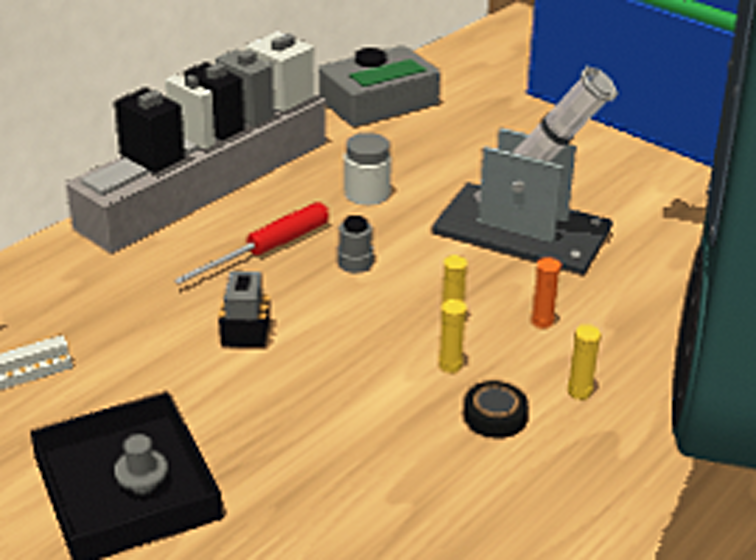

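View pics/f2.png

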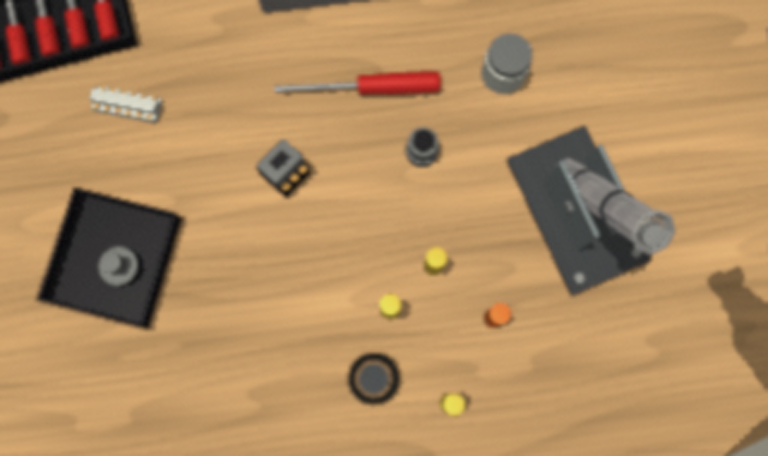

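Run:
```python
from rig import *
print(hand_in()); print(observe()["clock"])
```

```text
the job is handed in; nothing more can be done
None
the job is handed in; nothing more can be done
```

I pulled the dust plug and stood it upright in the black tray. I then loaded the three fuses, longest, middle, shortest, pushing each one flush with the shut fingertips. I handed the job in at about 43 s of the 72 s allowed; `hand_in()` reports no verdict.

**Last checks**
- **Flushness:** the fingertips ended the pushes about 1.0 mm proud of the mouth for the long fuse, 1.1 mm proud for the middle one and 0.1 mm under for the short one. Both cameras show the last fuse's end cap filling the mouth.
- **Depths:** I could not see the lower two fuses' depths directly. Worked out from the stack, the centres should lie about 140, 77 and 24 mm down, inside the limits.
- **Other things:** the plug is in the tray, and by eye the bystanders and the coloured look-alikes are where they started. The gripper was shut and about 110 mm clear of the mouth.
- **Forces:** the readings I saw stayed below about 4 N.

**What disagreed**
- **Cameras:** the side camera placed the fuses 3–5 mm away from where the top camera did. The top camera proved right at the grasps.
- **Arm position:** the arm overshot by as much as 8–12 mm after quick moves, so I corrected the alignment at the mouth from the measured pose and pictures before each insertion.

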